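# Complete a tray of impact-test bars and butt it to its neighbour

## Robot

A 6-joint arm with a two-finger parallel gripper is mounted at the origin on the work surface. World frame = base frame: x ahead of the robot, y to its left, z up, the work surface at z = 0. Lengths are in m, angles in degrees, forces in N, time in s.
With the tool pointing down it reaches from about 0.4 to 0.825 m from the base axis. Payload 7 kg.
Tool frame: the origin (TCP) lies on the centre line of the jaws, within the pads' length; the fingertips stand 22 mm ahead of it and the grasp point (between the pads) lies 3 mm ahead of it (ctrl.finger_overhang is the distance from the TCP to the fingertips, in m); z points along the fingers, y is the line along which they close (so a half turn about z gives the same grasp; the last joint's range is limited). The gripper opens to 88 mm and grips with 3 to 60 N. Pads are 19 mm wide; open, the fingers measure 130 mm over their backs; the gripper's body (78 mm by 193 mm) begins 47 mm behind the grasp point.
Start: joints at [-58.321, 20.546, 0.682, 0, -70.136, -16.507], TCP at [0.177, -0.651, 0.249] pointing down, gripper open.
Joint ranges: [-176.03, 176.03], [-82.01, 121.73], [-58.28, 71.71], [-173.87, 95.51], [-174.79, -0.11], [-173.66, 173.66]. Speed limits (degrees/s): [136.94, 136.94, 172.46, 180, 180, 180].

## Interface

Orientations are given as [roll, pitch, yaw] about the fixed x, y, z axes, in that order (R = Rz(yaw) Ry(pitch) Rx(roll)).
In Python, from plant import ctrl gives the robot as it stands. The module is installed in compiled form; this text tells all that it offers.
- The arm moves only by the shell command python3 -m creep 'ROWS'. ROWS is JSON, a list of rows, each an object with "grip": the closure, from 0 (fully open) to 1 (shut); "delta_pos": the shift along the tool's x, y, z scaled (see below), a list of three; "rotation": the turn, a rotation vector about the tool's x, y, z scaled (see below), a list of three. A call has 1 to 5 rows; each row is the pose to reach, as a shift and turn from the pose commanded when the call began, along the tool's axes at that moment; what a row does not reach only later rows make up. The controller multiplies each number of a shift by 10 cm and each number of a turn by pi/2 rad. A row lasts 1/10 s, in which the tool goes at most 50 mm and 8.59 degrees, less where a joint would pass 70% of its speed; a pose out of reach is approached as far as the arm can. A call with a number of a shift or a turn outside -1 to 1 is refused whole. A call with a gripper value outside its range is refused whole. The fingers move at their own pace and stop on an object; the grip force is fixed at half the most. Time passes only in rows, so rows that repeat a pose let the fingers close. It gives the time, the measured TCP pose, the force, the opening and the grip force at its end, in the units of the state.
- ctrl.get_obs(): the state, without advancing time (a new reading comes with each control period).
- ctrl.snapshot(name): name is "scene" or "top" or "wrist"; returns a dict with "color" (400x640x3 uint8, red, green, blue), "intrinsics" (3x3 intrinsics, pixels), "R" (3x3) and "t" (3): a world point X has camera coordinates R X + t. Camera axes: x right, y down, z forward; pixel columns grow to the right and rows downward; lengths in m; the calibration is good to about 2 mm. A picture is of the moment at which its call begins. There is no depth.
- ctrl.close_job(): hands the job in; it is judged then, once.
The state is a dict: "clock": time; "joint_pos": joint angles; "qvel": joint speeds; "tau": joint torques, N m; "tool_pos": TCP position; "orientation": TCP orientation; "force": force on the tool from outside, world axes, zero at the start; "moment": the same for the moment, N m; "opening": finger opening in m; "gripper_force": force on a finger pad.
Only numpy, scipy, OpenCV 4.12 (cv2) and the standard library are available. Lean on these libraries where they do the work, as an engineer would, in place of code of your own. Each camera call takes 0.05 s, during which the arm holds its last target. There are 200 camera calls.

## Task

Get the loose white specimen tray ready for testing: lay a sound spare bar fully down in each of its empty pockets, leaving the bars already there in their pockets, and throw every misshapen bar (too short, bent, or with a stub of sprue on its side) into the grey scrap box; surplus sound bars stay on the bench. Slide the loose tray by its black grip plate until its long side is flush against the clamped full tray, ends in line. Do not disturb the caliper, the marker or the tweezers.

Things in the scene. Friction and masses are not known exactly. Their poses are not given: they have to be found in the camera images.
- tray: loose white tray to complete, 170 mm (x) x 120 mm (y), 0.3-0.55 kg, slides freely on the bench. Origin: centre of its underside, z up. Floor 6 mm thick, ribs up to 14 mm around six pockets: centres x = -44 mm (pockets 0, 1, 2 at y = +40, 0, -40 mm) and x = +44 mm (3, 4, 5, same y). Through the middle of each column a finger groove 34 mm wide (x) runs across, as deep as the pockets
- pocket0 (a point): pocket 0 of the loose tray (the others are alike, see tray). A pocket is 70 mm (x) x 18 mm (y) and 8 mm deep. This point is where the centre of a bar lying fully down in it is: tray x = -44, y = +40, z = 12.35 mm; axes as the tray's
- tray_grip (a point): centre of the black upright grip plate in the middle of the loose tray, to slide it by: 14 mm (x) x 44 mm (y), reaching from the floor up to 46 mm above the bench; this point is 34 mm above the bench on the plate's middle. Seated bars beside it reach up to 19 mm
- docked_tray: the neighbour: an identical tray, already full, clamped to the bench by two aluminium strips at its +x and -x ends; does not move. Same axes and origin as the loose one. Its -y long side faces it: when flush with ends in line, the loose tray's origin lies 120 mm to -y of this one and the axes of both are parallel
- scrap_box: open grey plastic box for rejects, fixed, outside 150 mm (x) x 110 mm (y), 40 mm high, walls and floor 3 mm; origin at the centre of its underside, z up
- bar0: moulded maroon impact-test bar, sound: 63.5 x 12.7 x 12.7 mm, 15 g; origin at its centre, x along its length (all four long sides are alike); starts in pocket 0 of the loose tray, if present
- bar1: moulded maroon impact-test bar, sound: 63.5 x 12.7 x 12.7 mm, 15 g; origin at its centre, x along its length (all four long sides are alike); starts in pocket 1 of the loose tray, if present
- bar2: moulded maroon impact-test bar, sound: 63.5 x 12.7 x 12.7 mm, 15 g; origin at its centre, x along its length (all four long sides are alike); starts in pocket 2 of the loose tray, if present
- bar3: moulded maroon impact-test bar, sound: 63.5 x 12.7 x 12.7 mm, 15 g; origin at its centre, x along its length (all four long sides are alike); starts in pocket 3 of the loose tray, if present
- bar4: moulded maroon impact-test bar, sound: 63.5 x 12.7 x 12.7 mm, 15 g; origin at its centre, x along its length (all four long sides are alike); starts in pocket 4 of the loose tray, if present
- bar5: moulded maroon impact-test bar, sound: 63.5 x 12.7 x 12.7 mm, 15 g; origin at its centre, x along its length (all four long sides are alike); starts in pocket 5 of the loose tray, if present
- bar6: moulded maroon impact-test bar, sound: 63.5 x 12.7 x 12.7 mm, 15 g; origin at its centre, x along its length (all four long sides are alike); a spare, starts lying on the bench to the robot's right
- bar7: moulded maroon impact-test bar, sound: 63.5 x 12.7 x 12.7 mm, 15 g; origin at its centre, x along its length (all four long sides are alike); a spare, starts lying on the bench to the robot's right
- bar8: moulded maroon impact-test bar, sound: 63.5 x 12.7 x 12.7 mm, 15 g; origin at its centre, x along its length (all four long sides are alike); a spare, starts lying on the bench to the robot's right
- bar9: moulded maroon impact-test bar, sound: 63.5 x 12.7 x 12.7 mm, 15 g; origin at its centre, x along its length (all four long sides are alike); a spare, starts lying on the bench to the robot's right
- bar10: moulded maroon impact-test bar, sound: 63.5 x 12.7 x 12.7 mm, 15 g; origin at its centre, x along its length (all four long sides are alike); a spare, starts lying on the bench to the robot's right
- short_bar: reject, starts lying among the spares: maroon like the others, 12.7 x 12.7 mm thick, but only 45 mm long (short moulding with one rounded end); origin at its middle, x along its length
- stub_bar: reject, starts lying among the spares: maroon like the others, 12.7 x 12.7 mm thick, 63.5 mm long with a stub of sprue left on one side: the stub is 7 mm wide, sticks out 10 mm to +y at x = 22 mm; origin at the centre of the bar proper, x along its length
- bent_bar: reject, starts lying among the spares: maroon like the others, 12.7 x 12.7 mm thick, about 64 mm long but bent by 25 degrees in the middle, both ends swung towards its +y by 7 mm; origin at the middle of the bend, x along the chord
- caliper: digital caliper with yellow body, 235 mm long, lying at the far side; bystander, origin under the middle of its beam
- marker: white and blue marker pen, 115 mm long, 13 mm thick, lying at the right by the spares; bystander, origin under its middle
- tweezers: steel tweezers, 120 mm long, 10 mm high, lying at the right by the spares; bystander, origin under the middle

How it is judged (in metres and radians):
At the end, for the whole second after the job is handed in: Each pocket of the loose tray holds a sound bar (fully down, centred within 4 mm, turned under 0.12 rad); every reject and no sound bar is in the scrap box; the tray lies flat and still against the clamped one: gap under 3 mm, ends in line within 6 mm, turned under 0.045 rad (((x of bar0 in the frame of tray between -0.0485 and -0.0395 m and y of bar0 in the frame of tray between 0.036 and 0.044 m and z of bar0 in the frame of tray below 0.0155 m and angle between the x axis of bar0 and the x axis of tray, either way round below 0.12 rad) or (x of bar6 in the frame of tray between -0.0485 and -0.0395 m and y of bar6 in the frame of tray between 0.036 and 0.044 m and z of bar6 in the frame of tray below 0.0155 m and angle between the x axis of bar6 and the x axis of tray, either way round below 0.12 rad) or (x of bar7 in the frame of tray between -0.0485 and -0.0395 m and y of bar7 in the frame of tray between 0.036 and 0.044 m and z of bar7 in the frame of tray below 0.0155 m and angle between the x axis of bar7 and the x axis of tray, either way round below 0.12 rad) or (x of bar8 in the frame of tray between -0.0485 and -0.0395 m and y of bar8 in the frame of tray between 0.036 and 0.044 m and z of bar8 in the frame of tray below 0.0155 m and angle between the x axis of bar8 and the x axis of tray, either way round below 0.12 rad) or (x of bar9 in the frame of tray between -0.0485 and -0.0395 m and y of bar9 in the frame of tray between 0.036 and 0.044 m and z of bar9 in the frame of tray below 0.0155 m and angle between the x axis of bar9 and the x axis of tray, either way round below 0.12 rad) or (x of bar10 in the frame of tray between -0.0485 and -0.0395 m and y of bar10 in the frame of tray between 0.036 and 0.044 m and z of bar10 in the frame of tray below 0.0155 m and angle between the x axis of bar10 and the x axis of tray, either way round below 0.12 rad)) and ((x of bar1 in the frame of tray between -0.0485 and -0.0395 m and y of bar1 in the frame of tray between -0.004 and 0.004 m and z of bar1 in the frame of tray below 0.0155 m and angle between the x axis of bar1 and the x axis of tray, either way round below 0.12 rad) or (x of bar6 in the frame of tray between -0.0485 and -0.0395 m and y of bar6 in the frame of tray between -0.004 and 0.004 m and z of bar6 in the frame of tray below 0.0155 m and angle between the x axis of bar6 and the x axis of tray, either way round below 0.12 rad) or (x of bar7 in the frame of tray between -0.0485 and -0.0395 m and y of bar7 in the frame of tray between -0.004 and 0.004 m and z of bar7 in the frame of tray below 0.0155 m and angle between the x axis of bar7 and the x axis of tray, either way round below 0.12 rad) or (x of bar8 in the frame of tray between -0.0485 and -0.0395 m and y of bar8 in the frame of tray between -0.004 and 0.004 m and z of bar8 in the frame of tray below 0.0155 m and angle between the x axis of bar8 and the x axis of tray, either way round below 0.12 rad) or (x of bar9 in the frame of tray between -0.0485 and -0.0395 m and y of bar9 in the frame of tray between -0.004 and 0.004 m and z of bar9 in the frame of tray below 0.0155 m and angle between the x axis of bar9 and the x axis of tray, either way round below 0.12 rad) or (x of bar10 in the frame of tray between -0.0485 and -0.0395 m and y of bar10 in the frame of tray between -0.004 and 0.004 m and z of bar10 in the frame of tray below 0.0155 m and angle between the x axis of bar10 and the x axis of tray, either way round below 0.12 rad)) and ((x of bar2 in the frame of tray between -0.0485 and -0.0395 m and y of bar2 in the frame of tray between -0.044 and -0.036 m and z of bar2 in the frame of tray below 0.0155 m and angle between the x axis of bar2 and the x axis of tray, either way round below 0.12 rad) or (x of bar6 in the frame of tray between -0.0485 and -0.0395 m and y of bar6 in the frame of tray between -0.044 and -0.036 m and z of bar6 in the frame of tray below 0.0155 m and angle between the x axis of bar6 and the x axis of tray, either way round below 0.12 rad) or (x of bar7 in the frame of tray between -0.0485 and -0.0395 m and y of bar7 in the frame of tray between -0.044 and -0.036 m and z of bar7 in the frame of tray below 0.0155 m and angle between the x axis of bar7 and the x axis of tray, either way round below 0.12 rad) or (x of bar8 in the frame of tray between -0.0485 and -0.0395 m and y of bar8 in the frame of tray between -0.044 and -0.036 m and z of bar8 in the frame of tray below 0.0155 m and angle between the x axis of bar8 and the x axis of tray, either way round below 0.12 rad) or (x of bar9 in the frame of tray between -0.0485 and -0.0395 m and y of bar9 in the frame of tray between -0.044 and -0.036 m and z of bar9 in the frame of tray below 0.0155 m and angle between the x axis of bar9 and the x axis of tray, either way round below 0.12 rad) or (x of bar10 in the frame of tray between -0.0485 and -0.0395 m and y of bar10 in the frame of tray between -0.044 and -0.036 m and z of bar10 in the frame of tray below 0.0155 m and angle between the x axis of bar10 and the x axis of tray, either way round below 0.12 rad)) and ((x of bar3 in the frame of tray between 0.0395 and 0.0485 m and y of bar3 in the frame of tray between 0.036 and 0.044 m and z of bar3 in the frame of tray below 0.0155 m and angle between the x axis of bar3 and the x axis of tray, either way round below 0.12 rad) or (x of bar6 in the frame of tray between 0.0395 and 0.0485 m and y of bar6 in the frame of tray between 0.036 and 0.044 m and z of bar6 in the frame of tray below 0.0155 m and angle between the x axis of bar6 and the x axis of tray, either way round below 0.12 rad) or (x of bar7 in the frame of tray between 0.0395 and 0.0485 m and y of bar7 in the frame of tray between 0.036 and 0.044 m and z of bar7 in the frame of tray below 0.0155 m and angle between the x axis of bar7 and the x axis of tray, either way round below 0.12 rad) or (x of bar8 in the frame of tray between 0.0395 and 0.0485 m and y of bar8 in the frame of tray between 0.036 and 0.044 m and z of bar8 in the frame of tray below 0.0155 m and angle between the x axis of bar8 and the x axis of tray, either way round below 0.12 rad) or (x of bar9 in the frame of tray between 0.0395 and 0.0485 m and y of bar9 in the frame of tray between 0.036 and 0.044 m and z of bar9 in the frame of tray below 0.0155 m and angle between the x axis of bar9 and the x axis of tray, either way round below 0.12 rad) or (x of bar10 in the frame of tray between 0.0395 and 0.0485 m and y of bar10 in the frame of tray between 0.036 and 0.044 m and z of bar10 in the frame of tray below 0.0155 m and angle between the x axis of bar10 and the x axis of tray, either way round below 0.12 rad)) and ((x of bar4 in the frame of tray between 0.0395 and 0.0485 m and y of bar4 in the frame of tray between -0.004 and 0.004 m and z of bar4 in the frame of tray below 0.0155 m and angle between the x axis of bar4 and the x axis of tray, either way round below 0.12 rad) or (x of bar6 in the frame of tray between 0.0395 and 0.0485 m and y of bar6 in the frame of tray between -0.004 and 0.004 m and z of bar6 in the frame of tray below 0.0155 m and angle between the x axis of bar6 and the x axis of tray, either way round below 0.12 rad) or (x of bar7 in the frame of tray between 0.0395 and 0.0485 m and y of bar7 in the frame of tray between -0.004 and 0.004 m and z of bar7 in the frame of tray below 0.0155 m and angle between the x axis of bar7 and the x axis of tray, either way round below 0.12 rad) or (x of bar8 in the frame of tray between 0.0395 and 0.0485 m and y of bar8 in the frame of tray between -0.004 and 0.004 m and z of bar8 in the frame of tray below 0.0155 m and angle between the x axis of bar8 and the x axis of tray, either way round below 0.12 rad) or (x of bar9 in the frame of tray between 0.0395 and 0.0485 m and y of bar9 in the frame of tray between -0.004 and 0.004 m and z of bar9 in the frame of tray below 0.0155 m and angle between the x axis of bar9 and the x axis of tray, either way round below 0.12 rad) or (x of bar10 in the frame of tray between 0.0395 and 0.0485 m and y of bar10 in the frame of tray between -0.004 and 0.004 m and z of bar10 in the frame of tray below 0.0155 m and angle between the x axis of bar10 and the x axis of tray, either way round below 0.12 rad)) and ((x of bar5 in the frame of tray between 0.0395 and 0.0485 m and y of bar5 in the frame of tray between -0.044 and -0.036 m and z of bar5 in the frame of tray below 0.0155 m and angle between the x axis of bar5 and the x axis of tray, either way round below 0.12 rad) or (x of bar6 in the frame of tray between 0.0395 and 0.0485 m and y of bar6 in the frame of tray between -0.044 and -0.036 m and z of bar6 in the frame of tray below 0.0155 m and angle between the x axis of bar6 and the x axis of tray, either way round below 0.12 rad) or (x of bar7 in the frame of tray between 0.0395 and 0.0485 m and y of bar7 in the frame of tray between -0.044 and -0.036 m and z of bar7 in the frame of tray below 0.0155 m and angle between the x axis of bar7 and the x axis of tray, either way round below 0.12 rad) or (x of bar8 in the frame of tray between 0.0395 and 0.0485 m and y of bar8 in the frame of tray between -0.044 and -0.036 m and z of bar8 in the frame of tray below 0.0155 m and angle between the x axis of bar8 and the x axis of tray, either way round below 0.12 rad) or (x of bar9 in the frame of tray between 0.0395 and 0.0485 m and y of bar9 in the frame of tray between -0.044 and -0.036 m and z of bar9 in the frame of tray below 0.0155 m and angle between the x axis of bar9 and the x axis of tray, either way round below 0.12 rad) or (x of bar10 in the frame of tray between 0.0395 and 0.0485 m and y of bar10 in the frame of tray between -0.044 and -0.036 m and z of bar10 in the frame of tray below 0.0155 m and angle between the x axis of bar10 and the x axis of tray, either way round below 0.12 rad)) and y of tray in the frame of docked_tray between -0.123 and -0.117 m and x of tray in the frame of docked_tray between -0.006 and 0.006 m and angle between the x axis of tray and the x axis of docked_tray, either way round below 0.045 rad and angle between tray's own z axis and vertical below 0.03 rad and height (world z) of tray below 0.003 m and x of short_bar in the frame of scrap_box between -0.072 and 0.072 m and y of short_bar in the frame of scrap_box between -0.052 and 0.052 m and height (world z) of each of short_bar, stub_bar, bent_bar below 0.045 m and x of stub_bar in the frame of scrap_box between -0.072 and 0.072 m and y of stub_bar in the frame of scrap_box between -0.052 and 0.052 m and x of bent_bar in the frame of scrap_box between -0.072 and 0.072 m and y of bent_bar in the frame of scrap_box between -0.052 and 0.052 m and not ((x of bar0 in the frame of scrap_box between -0.072 and 0.072 m and y of bar0 in the frame of scrap_box between -0.052 and 0.052 m and height (world z) of bar0 below 0.045 m) or (x of bar1 in the frame of scrap_box between -0.072 and 0.072 m and y of bar1 in the frame of scrap_box between -0.052 and 0.052 m and height (world z) of bar1 below 0.045 m) or (x of bar2 in the frame of scrap_box between -0.072 and 0.072 m and y of bar2 in the frame of scrap_box between -0.052 and 0.052 m and height (world z) of bar2 below 0.045 m) or (x of bar3 in the frame of scrap_box between -0.072 and 0.072 m and y of bar3 in the frame of scrap_box between -0.052 and 0.052 m and height (world z) of bar3 below 0.045 m) or (x of bar4 in the frame of scrap_box between -0.072 and 0.072 m and y of bar4 in the frame of scrap_box between -0.052 and 0.052 m and height (world z) of bar4 below 0.045 m) or (x of bar5 in the frame of scrap_box between -0.072 and 0.072 m and y of bar5 in the frame of scrap_box between -0.052 and 0.052 m and height (world z) of bar5 below 0.045 m) or (x of bar6 in the frame of scrap_box between -0.072 and 0.072 m and y of bar6 in the frame of scrap_box between -0.052 and 0.052 m and height (world z) of bar6 below 0.045 m) or (x of bar7 in the frame of scrap_box between -0.072 and 0.072 m and y of bar7 in the frame of scrap_box between -0.052 and 0.052 m and height (world z) of bar7 below 0.045 m) or (x of bar8 in the frame of scrap_box between -0.072 and 0.072 m and y of bar8 in the frame of scrap_box between -0.052 and 0.052 m and height (world z) of bar8 below 0.045 m) or (x of bar9 in the frame of scrap_box between -0.072 and 0.072 m and y of bar9 in the frame of scrap_box between -0.052 and 0.052 m and height (world z) of bar9 below 0.045 m) or (x of bar10 in the frame of scrap_box between -0.072 and 0.072 m and y of bar10 in the frame of scrap_box between -0.052 and 0.052 m and height (world z) of bar10 below 0.045 m)) and linear speed of tray below 0.01 m/s); the robot touches nothing.
It fails at once if the caliper is pushed more than 3 cm from its place (distance of caliper from where it was at the start of the episode above 0.03 m).
It fails at once if the marker is pushed more than 3 cm from its place (distance of marker from where it was at the start of the episode above 0.03 m).
It fails at once if the tweezers is pushed more than 3 cm from its place (distance of tweezers from where it was at the start of the episode above 0.03 m).
Of bar0, bar1, bar2, bar3, bar4, bar5 only 1 to 3 are there at a start; the rules pass over those that are not, and their reading is None.
At some moment in a run one of bar6, bar7, bar8, bar9, bar10 may be knocked a few centimetres aside while the robot is not near it.
Once in a run the grip may slacken for a moment while it holds something.
It also fails if it takes over 210 s, if anything falls off the work surface, if the arm or the gripper's body presses on something with over 40 N, if the wrist force passes 120 N, or if a joint passes its speed limit or range.

## Working session

There is one attempt and no reset: what is moved stays moved. The work goes in short steps, Python scripts to look and compute and a shell command to move; the robot and the scene stay as the last step left them, time stands still between calls to the robot, and variables do not carry over. Pictures are saved under pics/ and viewed, at most 16 in all, crops included, and the job is handed in when it is done.

```bash
mkdir -p pics
cat > h.py <<'E'
import numpy as np, cv2
from plant import ctrl
def snap(n,f=None):
    s=ctrl.snapshot(n); s['color']=np.ascontiguousarray(s['color'])
    if f: cv2.imwrite('pics/'+f,cv2.cvtColor(s['color'],cv2.COLOR_RGB2BGR))
    return s
def ray(s,uv,z):
    K,R,t=[np.array(s[k],float) for k in('intrinsics','R','t')]
    uv=np.atleast_2d(uv).astype(float); d=np.c_[uv,np.ones(len(uv))]@np.linalg.inv(K).T@R
    c=-R.T@t
    return c+d*((z-c[2])/d[:,2])[:,None]
def proj(s,X):
    K,R,t=[np.array(s[k],float) for k in('intrinsics','R','t')]
    p=(np.atleast_2d(X)@R.T+t)@K.T; return p[:,:2]/p[:,2:]
E
python3 - <<'E'
from h import *
for n in('top','scene','wrist'):
    s=snap(n,n+'0.png'); R,t=np.array(s['R']),np.array(s['t']); print(n,(-R.T@t).round(3),R.round(3).tolist(),np.array(s['intrinsics']).round(1).tolist())
print(ctrl.get_obs(),ctrl.finger_overhang)
E
```

```text
top [0.383 0.019 1.21 ] [[0.016, -1.0, -0.004], [-0.985, -0.015, -0.17], [0.17, 0.007, -0.985]] [[470.6, 0.0, 316.3], [0.0, 470.6, 195.3], [0.0, 0.0, 1.0]]
scene [ 1.333 -0.279  0.709] [[0.406, 0.914, -0.019], [0.577, -0.272, -0.77], [-0.709, 0.301, -0.638]] [[444.6, 0.0, 317.9], [0.0, 444.6, 201.1], [0.0, 0.0, 1.0]]
wrist [ 0.099 -0.672  0.383] [[-0.262, 0.965, 0.002], [0.921, 0.249, 0.299], [0.288, 0.08, -0.954]] [[350.3, 0.0, 314.9], [0.0, 350.3, 205.7], [0.0, 0.0, 1.0]]
{'clock': 0.15, 'joint_pos': array([-5.83212059e+01,  2.05802880e+01,  6.45187058e-01, -1.32507234e-02,
       -7.01360359e+01, -1.65078118e+01]), 'qvel': array([ 0.07468969, -0.17767604,  0.20617334,  0.09045512, -0.00539785,
       -0.00152586]), 'tau': array([-1.02367496e-03, -5.83274639e+01,  2.93286967e+01,  7.00141668e+00,
        8.65490263e-03, -1.34953975e-04]), 'tool_pos': array([ 0.17653428, -0.65114696,  0.2478568 ]), 'orientation': array([ 1.79928255e+02, -8.27010887e-03, -1.64833523e+02]), 'force': array([ 0.04316936,  0.67173214, -0.50486692]), 'moment': array([-0.05569869,  0.02916113,  0.0498832 ]), 'gripper_force': 0.0, 'opening': 0.08753504990840072} 0.022
```

View pics/top0.png

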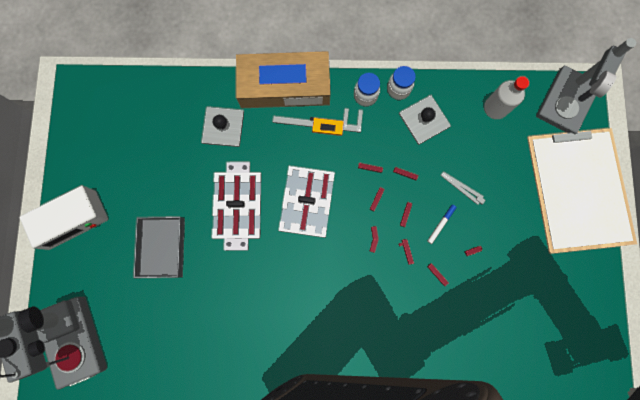

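View pics/wrist0.png

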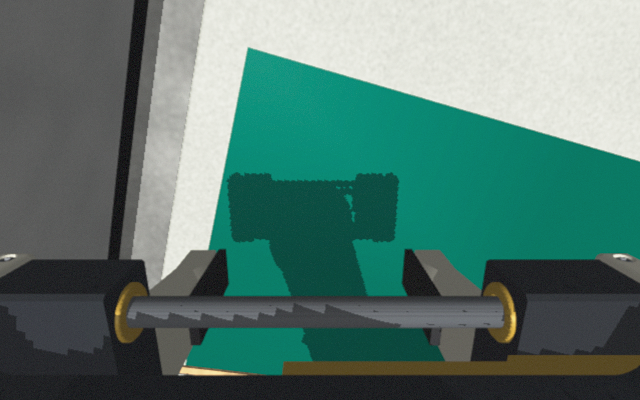

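Run:
```python
from h import *
s=snap('top'); im=s['color']
cv2.imwrite('pics/crop1.png',cv2.cvtColor(cv2.resize(im[150:300,205:495],None,fx=2.75,fy=2.75,interpolation=cv2.INTER_CUBIC),cv2.COLOR_RGB2BGR))
I=im.astype(int); m=((I[...,0]>1.8*I[...,1])&(I[...,0]>1.5*I[...,2])&(I[...,0]>45)).astype(np.uint8)
n,l,st,c=cv2.connectedComponentsWithStats(m)
for k in range(1,n):
    if st[k,4]<40: continue
    ys,xs=np.nonzero(l==k); uv=np.c_[xs,ys]
    if not(205<c[k][0]<500 and 140<c[k][1]<300): continue
    P=ray(s,uv,0.010)[:,:2]*1000
    (cx,cy),(w,h),a=cv2.minAreaRect(P.astype(np.float32))
    mu=P.mean(0); ev,V=np.linalg.eigh(np.cov((P-mu).T)); a=np.degrees(np.arctan2(V[1,1],V[0,1]))
    print(c[k].round(1),'mean',mu.round(1),'rect',round(cx,1),round(cy,1),'L',round(max(w,h),1),'W',round(min(w,h),1),'yaw',round((a+90)%180-90,1),st[k,4], 'r',np.hypot(*mu).round())
```

```text
[370.2 167.2] mean [ 667.1 -111.9] rect 666.9 -112.1 L 61.9 W 12.5 yaw 78.6 112 r 676.0
[405.4 173.2] mean [ 652.5 -203.8] rect 652.6 -203.7 L 63.0 W 12.2 yaw 70.3 111 r 684.0
[308.7 184.7] mean [618.2  47.8] rect 618.8 47.6 L 62.1 W 10.8 yaw -7.2 99 r 620.0
[324.4 185.8] mean [616.    7.1] rect 616.7 6.8 L 61.7 W 10.2 yaw -6.1 91 r 616.0
[221.  187.4] mean [607.7 275.5] rect 607.6 275.5 L 61.0 W 10.4 yaw 1.8 115 r 667.0
[236.4 188. ] mean [606.8 235.3] rect 606.9 235.6 L 63.5 W 11.5 yaw 1.0 106 r 651.0
[252.  187.5] mean [608.7 194.9] rect 608.8 194.9 L 60.9 W 10.4 yaw 1.8 118 r 639.0
[376.7 198.6] mean [ 584.4 -128.6] rect 583.9 -128.3 L 61.2 W 11.5 yaw -25.6 108 r 598.0
[405.6 214.1] mean [ 545.1 -202.5] rect 545.3 -202.6 L 62.0 W 12.9 yaw -18.4 122 r 581.0
[303.9 216.9] mean [534.   58.5] rect 533.8 58.5 L 62.1 W 10.2 yaw -7.2 97 r 537.0
[219.9 221. ] mean [520.1 273.9] rect 518.9 273.6 L 59.6 W 10.3 yaw 1.5 113 r 588.0
[235.6 221.3] mean [519.9 233.6] rect 519.4 233.7 L 59.5 W 11.4 yaw 0.4 107 r 570.0
[251.2 221.9] mean [518.8 193.5] rect 520.0 194.0 L 59.5 W 10.3 yaw 1.1 110 r 554.0
[373.8 239. ] mean [ 479.9 -120.5] rect 479.9 -120.5 L 61.6 W 16.8 yaw -4.0 120 r 495.0
[406.8 250.8] mean [ 451.4 -204. ] rect 449.0 -200.5 L 61.3 W 22.5 yaw 18.7 138 r 495.0
[472.9 250.5] mean [ 454.6 -371.3] rect 454.5 -372.0 L 42.1 W 12.5 yaw -70.3 79 r 587.0
[437.4 274.3] mean [ 393.8 -279.8] rect 393.5 -280.0 L 62.5 W 12.7 yaw 41.3 130 r 483.0
```

View pics/crop1.png

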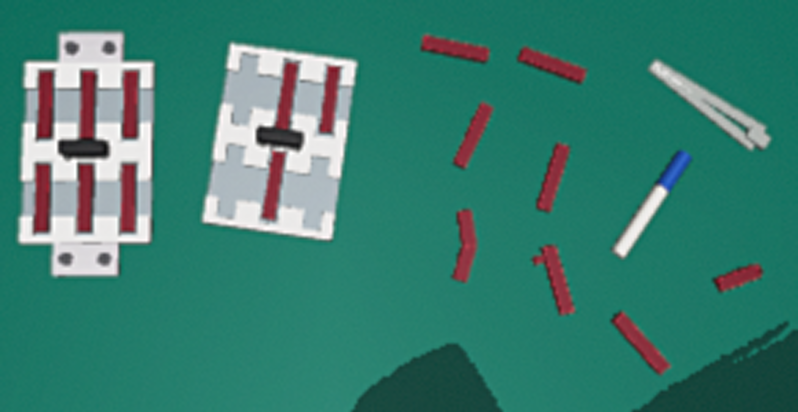

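View pics/scene0.png

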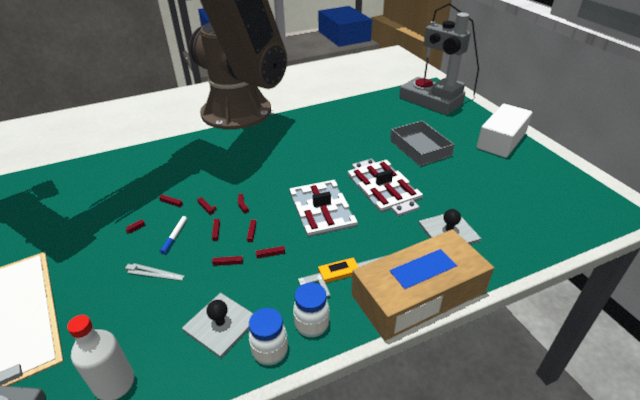

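```bash
cat >> h.py <<'E'
def plan(wps,pose=None,q=.01):
    """wps: (x,y,z mm, yaw deg); prints per call: tool shift (x10cm), turn (x90deg), rows needed"""
    if pose is None:
        o=ctrl.get_obs(); pose=[*(np.array(o['tool_pos'])*1000),o['orientation'][2]]
    p=np.array(pose,float); print('from',p.round(1))
    for w in wps:
        w=np.array(w,float)
        n=int(max(1,np.ceil(np.linalg.norm((w-p)[:3])/100),np.ceil(abs(w[3]-p[3])/40)))
        for k in range(n):
            d=(w-p)/(n-k); a=np.radians(p[3]); c,s=np.cos(a),np.sin(a)
            T=np.array([[c,s,0],[s,-c,0],[0,0,-1]])
            v=np.round(T@d[:3]/100/q)*q; r=np.round(-d[3]/90,3)
            p[:3]+=T.T@v*100; p[3]-=r*90
            rows=int(np.ceil(max(np.linalg.norm(v)*2,abs(r)*90/8.59)))
            print(v.round(3).tolist(),r,'rows',rows,'->',p.round(0))
E
python3 - <<'E'
from h import *
s=snap('top')
B=ray(s,[[136,217],[184,217],[182,278],[133,277]],.04)*1000;print(B.round(0),B.mean(0).round(0))
plan([(454.5,-371.6,120,-70.3),(454.5,-371.6,25,-70.3)])
E
```

```text
[[523. 479.  40.]
 [525. 358.  40.]
 [375. 353.  40.]
 [375. 474.  40.]] [450. 416.  40.]
from [ 176.6 -651.3  248.2 -164.8]
[-0.68, 0.39, 0.26] -0.21 rows 3 -> [ 232. -596.  222. -146.]
[-0.77, 0.15, 0.26] -0.21 rows 3 -> [ 287. -540.  196. -127.]
[-0.78, -0.11, 0.25] -0.21 rows 3 -> [ 343. -485.  171. -108.]
[-0.71, -0.35, 0.26] -0.21 rows 3 -> [ 399. -428.  145.  -89.]
[-0.56, -0.57, 0.25] -0.21 rows 3 -> [ 455. -371.  120.  -70.]
[0.0, 0.0, 0.95] -0.0 rows 2 -> [ 455. -371.   25.  -70.]
```

```bash
python3 -m creep '[{"grip":0.5,"delta_pos":[-0.68,0.39,0.26],"rotation":[0,0,-0.21]},{"grip":0.5,"delta_pos":[-0.68,0.39,0.26],"rotation":[0,0,-0.21]},{"grip":0.5,"delta_pos":[-0.68,0.39,0.26],"rotation":[0,0,-0.21]}]'
python3 -m creep '[{"grip":0.5,"delta_pos":[-0.77,0.15,0.26],"rotation":[0,0,-0.21]},{"grip":0.5,"delta_pos":[-0.77,0.15,0.26],"rotation":[0,0,-0.21]},{"grip":0.5,"delta_pos":[-0.77,0.15,0.26],"rotation":[0,0,-0.21]}]'
python3 -m creep '[{"grip":0.5,"delta_pos":[-0.78,-0.11,0.25],"rotation":[0,0,-0.21]},{"grip":0.5,"delta_pos":[-0.78,-0.11,0.25],"rotation":[0,0,-0.21]},{"grip":0.5,"delta_pos":[-0.78,-0.11,0.25],"rotation":[0,0,-0.21]}]'
python3 -m creep '[{"grip":0.5,"delta_pos":[-0.71,-0.35,0.26],"rotation":[0,0,-0.21]},{"grip":0.5,"delta_pos":[-0.71,-0.35,0.26],"rotation":[0,0,-0.21]},{"grip":0.5,"delta_pos":[-0.71,-0.35,0.26],"rotation":[0,0,-0.21]}]'
python3 -m creep '[{"grip":0.5,"delta_pos":[-0.56,-0.57,0.25],"rotation":[0,0,-0.21]},{"grip":0.5,"delta_pos":[-0.56,-0.57,0.25],"rotation":[0,0,-0.21]},{"grip":0.5,"delta_pos":[-0.56,-0.57,0.25],"rotation":[0,0,-0.21]},{"grip":0.5,"delta_pos":[-0.56,-0.57,0.25],"rotation":[0,0,-0.21]}]'
python3 - <<'E'
from h import *
s=snap('wrist','w1.png'); plan([(454.5,-371.6,25,-70.3)])
print(proj(s,[[.4545,-.3716,.0127]]))
E
```

```text
clock: 0.55
tool_pos: [0.2338, -0.5932, 0.2211]
orientation: [179.9, 0.1, -145.5]
force: [-0.4, 0.2, -0.2]
opening: 0.0694
gripper_force: 0.0
clock: 0.85
tool_pos: [0.289, -0.538, 0.1953]
orientation: [179.9, 0.1, -126.6]
force: [0.4, -0.3, -0.1]
opening: 0.0464
gripper_force: 0.0
clock: 1.15
tool_pos: [0.3446, -0.4829, 0.1705]
orientation: [179.9, 0.1, -107.8]
force: [1.1, -0.0, 0.4]
opening: 0.0445
gripper_force: 0.0
clock: 1.45
tool_pos: [0.3999, -0.4267, 0.1446]
orientation: [179.9, 0.0, -88.9]
force: [0.6, 0.1, 0.0]
opening: 0.0439
gripper_force: 0.0
clock: 1.85
tool_pos: [0.455, -0.3719, 0.1207]
orientation: [180.0, -0.0, -70.4]
force: [-0.3, 0.6, -0.8]
opening: 0.0442
gripper_force: 0.0
from [ 454.6 -372.3  120.9  -70.5]
[-0.01, -0.0, 0.96] -0.002 rows 2 -> [ 454. -371.   25.  -70.]
[[315.97368663 212.69548283]]
```

View pics/w1.png

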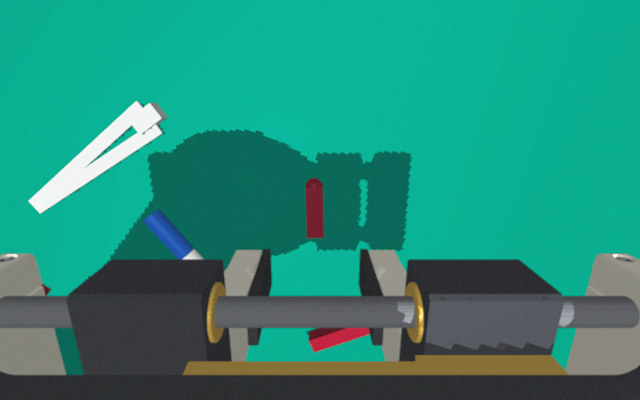

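```bash
python3 -m creep '[{"grip":0.5,"delta_pos":[-0.01,0,0.5],"rotation":[0,0,0]},{"grip":0.5,"delta_pos":[-0.01,0,0.8],"rotation":[0,0,0]},{"grip":0.5,"delta_pos":[-0.01,0,0.96],"rotation":[0,0,0]},{"grip":0.5,"delta_pos":[-0.01,0,0.96],"rotation":[0,0,0]}]'
python3 -m creep '[{"grip":1,"delta_pos":[0,0,0],"rotation":[0,0,0]},{"grip":1,"delta_pos":[0,0,0],"rotation":[0,0,0]},{"grip":1,"delta_pos":[0,0,0],"rotation":[0,0,0]},{"grip":1,"delta_pos":[0,0,0],"rotation":[0,0,0]},{"grip":1,"delta_pos":[0,0,0],"rotation":[0,0,0]}]'
python3 -m creep '[{"grip":1,"delta_pos":[0,0,-0.4],"rotation":[0,0,0]},{"grip":1,"delta_pos":[0,0,-0.95],"rotation":[0,0,0]},{"grip":1,"delta_pos":[0,0,-0.95],"rotation":[0,0,0]}]'
python3 - <<'E'
from h import *
plan([(450,414,120,-70),(450,414,62,-70)])
E
```

```text
clock: 2.3
tool_pos: [0.453, -0.3716, 0.0238]
orientation: [179.9, 0.1, -70.5]
force: [0.1, 1.0, 0.3]
opening: 0.0438
gripper_force: 0.0
clock: 2.8
tool_pos: [0.4545, -0.3707, 0.0249]
orientation: [-180.0, -0.0, -70.3]
force: [0.0, -0.9, 1.3]
opening: 0.0121
gripper_force: 30.0
clock: 3.1
tool_pos: [0.4577, -0.3722, 0.1259]
orientation: [-179.6, -0.4, -70.3]
force: [1.8, 0.8, -0.6]
opening: 0.012
gripper_force: 30.0
from [ 457.7 -372.2  125.9  -70.3]
[-0.93, -0.32, 0.01] -0.0 rows 2 -> [ 456. -274.  125.  -70.]
[-0.93, -0.32, 0.01] -0.0 rows 2 -> [ 455. -176.  124.  -70.]
[-0.93, -0.32, 0.01] -0.0 rows 2 -> [454. -77. 123. -70.]
[-0.93, -0.32, 0.01] -0.001 rows 2 -> [452.  21. 122. -70.]
[-0.93, -0.33, 0.0] -0.0 rows 2 -> [452. 120. 122. -70.]
[-0.92, -0.33, 0.01] -0.001 rows 2 -> [452. 218. 121. -70.]
[-0.93, -0.33, 0.0] -0.0 rows 2 -> [451. 316. 121. -70.]
[-0.92, -0.32, 0.01] -0.001 rows 2 -> [450. 414. 120. -70.]
[-0.0, -0.0, 0.58] 0.0 rows 2 -> [450. 414.  62. -70.]
```

```bash
python3 -m creep '[{"grip":1,"delta_pos":[-0.5,-0.17,0],"rotation":[0,0,0]},{"grip":1,"delta_pos":[-0.93,-0.32,0.01],"rotation":[0,0,0]}]'
python3 -m creep '[{"grip":1,"delta_pos":[-0.47,-0.16,0],"rotation":[0,0,0]},{"grip":1,"delta_pos":[-0.93,-0.32,0.01],"rotation":[0,0,0]}]' | tail -2
python3 -m creep '[{"grip":1,"delta_pos":[-0.47,-0.16,0],"rotation":[0,0,0]},{"grip":1,"delta_pos":[-0.93,-0.32,0.01],"rotation":[0,0,0]}]' | tail -2
python3 -m creep '[{"grip":1,"delta_pos":[-0.47,-0.16,0],"rotation":[0,0,0]},{"grip":1,"delta_pos":[-0.93,-0.32,0.01],"rotation":[0,0,0]}]' | tail -2
python3 -m creep '[{"grip":1,"delta_pos":[-0.47,-0.16,0],"rotation":[0,0,0]},{"grip":1,"delta_pos":[-0.93,-0.33,0.01],"rotation":[0,0,0]}]' | tail -2
python3 -m creep '[{"grip":1,"delta_pos":[-0.47,-0.16,0],"rotation":[0,0,0]},{"grip":1,"delta_pos":[-0.93,-0.33,0.01],"rotation":[0,0,0]}]' | tail -2
python3 -m creep '[{"grip":1,"delta_pos":[-0.47,-0.16,0],"rotation":[0,0,0]},{"grip":1,"delta_pos":[-0.93,-0.33,0],"rotation":[0,0,0]}]' | tail -2
python3 -m creep '[{"grip":1,"delta_pos":[-0.47,-0.16,0],"rotation":[0,0,0]},{"grip":1,"delta_pos":[-0.92,-0.32,0.01],"rotation":[0,0,0]},{"grip":1,"delta_pos":[-0.92,-0.32,0.01],"rotation":[0,0,0]},{"grip":1,"delta_pos":[-0.92,-0.32,0.3],"rotation":[0,0,0]},{"grip":1,"delta_pos":[-0.92,-0.32,0.6],"rotation":[0,0,0]}]'
python3 -m creep '[{"grip":1,"delta_pos":[0,0,0],"rotation":[0,0,0]},{"grip":0.6,"delta_pos":[0,0,0],"rotation":[0,0,0]},{"grip":0.6,"delta_pos":[0,0,0],"rotation":[0,0,0]},{"grip":0.6,"delta_pos":[0,0,-0.3],"rotation":[0,0,0]},{"grip":0.6,"delta_pos":[0,0,-0.58],"rotation":[0,0,0]}]'
python3 - <<'E'
from h import *
s=snap('top','t1.png'); im=s['color'][190:300,110:300]
cv2.imwrite('pics/c2.png',cv2.cvtColor(cv2.resize(im,None,fx=3,fy=3),cv2.COLOR_RGB2BGR))
plan([(480,-120,120,-4),(480,-120,25,-4)])
E
```

```text
clock: 3.3
tool_pos: [0.4533, -0.2718, 0.119]
orientation: [-179.9, -0.0, -70.5]
force: [2.0, 1.0, -1.2]
opening: 0.0127
gripper_force: 30.0
opening: 0.0121
gripper_force: 30.0
opening: 0.0123
gripper_force: 30.0
opening: 0.0123
gripper_force: 30.0
opening: 0.0122
gripper_force: 30.0
opening: 0.0122
gripper_force: 30.0
opening: 0.0125
gripper_force: 30.0
clock: 5.0
tool_pos: [0.4483, 0.4174, 0.0537]
orientation: [-179.9, 0.1, -70.3]
force: [0.7, -0.8, -0.8]
opening: 0.0122
gripper_force: 30.0
clock: 5.5
tool_pos: [0.4485, 0.4164, 0.1137]
orientation: [-180.0, 0.0, -70.3]
force: [0.5, 0.3, 0.3]
opening: 0.0339
gripper_force: 0.0
from [450.4 418.7 119.3 -70.3]
[0.86, 0.26, -0.0] -0.123 rows 2 -> [455. 329. 119. -59.]
[0.8, 0.42, -0.0] -0.123 rows 2 -> [460. 239. 119. -48.]
[0.7, 0.56, -0.0] -0.123 rows 2 -> [465. 149. 119. -37.]
[0.58, 0.69, -0.0] -0.122 rows 2 -> [470.  59. 119. -26.]
[0.44, 0.78, -0.0] -0.123 rows 2 -> [475. -30. 119. -15.]
[0.28, 0.85, -0.01] -0.122 rows 2 -> [ 480. -120.  120.   -4.]
[0.0, 0.0, 0.95] -0.0 rows 2 -> [ 480. -120.   25.   -4.]
```

View pics/c2.png

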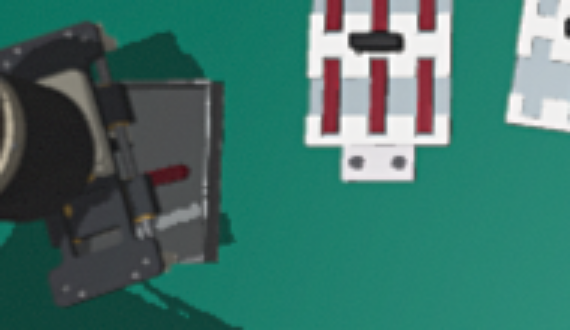

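```bash
cat >> h.py <<'E'
def bars(s,z=.0127,roi=None,amin=60):
    I=s['color'].astype(int); m=((I[...,0]>1.8*I[...,1])&(I[...,0]>1.5*I[...,2])&(I[...,0]>45)).astype(np.uint8)
    n,l,st,c=cv2.connectedComponentsWithStats(m)
    for k in range(1,n):
        x,y,w,h,A=st[k]
        if A<amin or (roi and not(roi[0]<c[k][0]<roi[2] and roi[1]<c[k][1]<roi[3])): continue
        ys,xs=np.nonzero(l==k); P=ray(s,np.c_[xs,ys],z)[:,:2]*1000
        r,(a,b),_=cv2.minAreaRect(P.astype(np.float32)); mu=P.mean(0); ev,V=np.linalg.eigh(np.cov((P-mu).T)); yaw=np.degrees(np.arctan2(V[1,1],V[0,1]))
        print(c[k].round(0),'mean',mu.round(1),'rect',np.round(r,1),'LW',round(max(a,b),1),round(min(a,b),1),'yaw',round((yaw+90)%180-90,1),'box',st[k,:4])
E
python3 -m creep '[{"grip":0.5,"delta_pos":[0.43,0.13,0],"rotation":[0,0,-0.06]},{"grip":0.5,"delta_pos":[0.86,0.26,0],"rotation":[0,0,-0.123]}]' | tail -2
python3 -m creep '[{"grip":0.5,"delta_pos":[0.4,0.21,0],"rotation":[0,0,-0.06]},{"grip":0.5,"delta_pos":[0.8,0.42,0],"rotation":[0,0,-0.123]}]' | tail -2
python3 -m creep '[{"grip":0.5,"delta_pos":[0.35,0.28,0],"rotation":[0,0,-0.06]},{"grip":0.5,"delta_pos":[0.7,0.56,0],"rotation":[0,0,-0.123]}]' | tail -2
python3 -m creep '[{"grip":0.5,"delta_pos":[0.29,0.35,0],"rotation":[0,0,-0.06]},{"grip":0.5,"delta_pos":[0.58,0.69,0],"rotation":[0,0,-0.122]}]' | tail -2
python3 -m creep '[{"grip":0.5,"delta_pos":[0.22,0.39,0],"rotation":[0,0,-0.06]},{"grip":0.5,"delta_pos":[0.44,0.78,0],"rotation":[0,0,-0.123]}]' | tail -2
python3 -m creep '[{"grip":0.5,"delta_pos":[0.14,0.42,0],"rotation":[0,0,-0.06]},{"grip":0.5,"delta_pos":[0.28,0.85,0],"rotation":[0,0,-0.122]},{"grip":0.5,"delta_pos":[0.28,0.85,0],"rotation":[0,0,-0.122]},{"grip":0.5,"delta_pos":[0.28,0.85,0],"rotation":[0,0,-0.122]}]'
python3 - <<'E'
from h import *
s=snap('wrist','w2.png'); bars(s,.0127); plan([(480,-120,25,-4)])
E
```

```text
opening: 0.0426
gripper_force: 0.0
opening: 0.0435
gripper_force: 0.0
opening: 0.0439
gripper_force: 0.0
opening: 0.0436
gripper_force: 0.0
opening: 0.0439
gripper_force: 0.0
clock: 6.95
tool_pos: [0.4775, -0.1232, 0.1128]
orientation: [-180.0, -0.1, -4.3]
force: [-0.4, 0.3, -0.0]
opening: 0.0437
gripper_force: 0.0
[18. 34.] mean [608.6  49.6] rect [607.8  49.5] LW 40.3 20.8 yaw -13.9 box [ 0  0 37 72]
[84. 33.] mean [606.2   9. ] rect [605.    8.8] LW 39.4 18.7 yaw -10.2 box [65  0 37 71]
[310.  50.] mean [ 586.2 -128.2] rect [ 585.5 -127.8] LW 62.8 12.5 yaw -25.5 box [284   0  54 105]
[427. 104.] mean [ 548.4 -200.7] rect [ 547.2 -200.4] LW 62.7 15.1 yaw -18.3 box [401  55  53 102]
[ 39. 155.] mean [534.9  59.2] rect [533.7  58.6] LW 64.8 20.7 yaw -7.8 box [ 18 108  42  96]
[310. 208.] mean [ 484.1 -120.1] rect [ 482.9 -120.2] LW 66.8 17.7 yaw -3.7 box [297 163  27  91]
[422. 227.] mean [ 463.4 -199. ] rect [ 459.6 -196.5] LW 52.0 22.8 yaw 21.4 box [397 197  46  63]
from [ 477.6 -122.3  112.7   -4.2]
[0.02, -0.02, 0.88] -0.002 rows 2 -> [ 480. -120.   25.   -4.]
```

View pics/w2.png

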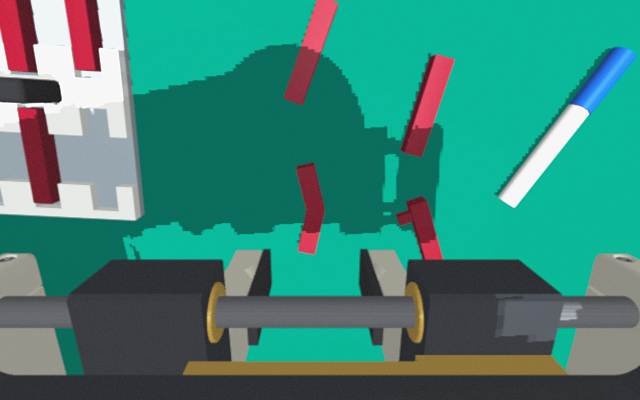

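```bash
python3 -m creep '[{"grip":0.5,"delta_pos":[0.02,0,0.45],"rotation":[0,0,0]},{"grip":0.5,"delta_pos":[0.02,0,0.75],"rotation":[0,0,0]},{"grip":0.5,"delta_pos":[0.02,0,0.88],"rotation":[0,0,0]},{"grip":0.5,"delta_pos":[0.02,0,0.88],"rotation":[0,0,0]}]'
python3 -m creep '[{"grip":1,"delta_pos":[0,0,0],"rotation":[0,0,0]},{"grip":1,"delta_pos":[0,0,0],"rotation":[0,0,0]},{"grip":1,"delta_pos":[0,0,0],"rotation":[0,0,0]},{"grip":1,"delta_pos":[0,0,0],"rotation":[0,0,0]},{"grip":1,"delta_pos":[0,0,0],"rotation":[0,0,0]}]'
python3 -m creep '[{"grip":1,"delta_pos":[0,0,-0.4],"rotation":[0,0,0]},{"grip":1,"delta_pos":[0,0,-0.8],"rotation":[0,0,0]},{"grip":1,"delta_pos":[0,0,-0.95],"rotation":[0,0,0]},{"grip":1,"delta_pos":[0,0,-0.95],"rotation":[0,0,0]}]'
python3 - <<'E'
from h import *
plan([(465,414,120,-64),(465,414,60,-64)])
E
```

```text
clock: 7.4
tool_pos: [0.4789, -0.1207, 0.0233]
orientation: [180.0, 0.1, -4.0]
force: [0.7, -0.3, -0.3]
opening: 0.0436
gripper_force: 0.0
clock: 7.9
tool_pos: [0.4793, -0.1219, 0.0239]
orientation: [-180.0, -0.0, -4.1]
force: [-0.6, 1.6, 2.4]
opening: 0.0139
gripper_force: 29.5
clock: 8.3
tool_pos: [0.4808, -0.1221, 0.1213]
orientation: [-180.0, -0.3, -4.1]
force: [-0.3, -0.4, -0.3]
opening: 0.0137
gripper_force: 29.6
from [ 480.8 -122.1  121.3   -4.1]
[-0.09, -0.89, 0.0] 0.111 rows 2 -> [478. -33. 121. -14.]
[-0.24, -0.86, 0.0] 0.111 rows 2 -> [476.  57. 121. -24.]
[-0.39, -0.8, 0.0] 0.111 rows 2 -> [473. 146. 121. -34.]
[-0.52, -0.73, 0.0] 0.111 rows 2 -> [471. 235. 121. -44.]
[-0.64, -0.62, 0.01] 0.111 rows 2 -> [468. 324. 120. -54.]
[-0.74, -0.51, 0.0] 0.111 rows 2 -> [465. 414. 120. -64.]
[-0.0, 0.0, 0.6] -0.0 rows 2 -> [465. 414.  60. -64.]
```

```bash
python3 -m creep '[{"grip":1,"delta_pos":[-0.05,-0.45,0],"rotation":[0,0,0.05]},{"grip":1,"delta_pos":[-0.09,-0.89,0],"rotation":[0,0,0.111]}]' | tail -2
python3 -m creep '[{"grip":1,"delta_pos":[-0.12,-0.43,0],"rotation":[0,0,0.05]},{"grip":1,"delta_pos":[-0.24,-0.86,0],"rotation":[0,0,0.111]}]' | tail -2
python3 -m creep '[{"grip":1,"delta_pos":[-0.2,-0.4,0],"rotation":[0,0,0.05]},{"grip":1,"delta_pos":[-0.39,-0.8,0],"rotation":[0,0,0.111]}]' | tail -2
python3 -m creep '[{"grip":1,"delta_pos":[-0.26,-0.37,0],"rotation":[0,0,0.05]},{"grip":1,"delta_pos":[-0.52,-0.73,0],"rotation":[0,0,0.111]}]' | tail -2
python3 -m creep '[{"grip":1,"delta_pos":[-0.32,-0.31,0],"rotation":[0,0,0.05]},{"grip":1,"delta_pos":[-0.64,-0.62,0],"rotation":[0,0,0.111]}]' | tail -2
python3 -m creep '[{"grip":1,"delta_pos":[-0.37,-0.26,0],"rotation":[0,0,0.05]},{"grip":1,"delta_pos":[-0.74,-0.51,0],"rotation":[0,0,0.111]},{"grip":1,"delta_pos":[-0.74,-0.51,0],"rotation":[0,0,0.111]},{"grip":1,"delta_pos":[-0.74,-0.51,0.3],"rotation":[0,0,0.111]},{"grip":1,"delta_pos":[-0.74,-0.51,0.6],"rotation":[0,0,0.111]}]'
python3 -m creep '[{"grip":1,"delta_pos":[0,0,0],"rotation":[0,0,0]},{"grip":0.5,"delta_pos":[0,0,0],"rotation":[0,0,0]},{"grip":0.5,"delta_pos":[0,0,0],"rotation":[0,0,0]},{"grip":0.5,"delta_pos":[0,0,-0.3],"rotation":[0,0,0]},{"grip":0.5,"delta_pos":[0,0,-0.58],"rotation":[0,0,0]}]'
python3 - <<'E'
from h import *
s=snap('top'); bars(s,.01,(110,190,200,290),20); print(); bars(s,.01,(340,140,500,300))
plan([(447,-206,120,18),(447,-206,25,18)])
E
```

```text
opening: 0.0138
gripper_force: 29.6
opening: 0.0132
gripper_force: 29.6
opening: 0.0136
gripper_force: 29.6
opening: 0.0136
gripper_force: 29.6
opening: 0.0133
gripper_force: 29.6
clock: 9.8
tool_pos: [0.4636, 0.4143, 0.0573]
orientation: [-180.0, 0.0, -64.0]
force: [0.4, -0.3, -0.6]
opening: 0.0135
gripper_force: 29.7
clock: 10.3
tool_pos: [0.4642, 0.4141, 0.1185]
orientation: [-180.0, 0.0, -64.0]
force: [1.0, 0.7, 0.4]
opening: 0.0394
gripper_force: 0.0
[168. 237.] mean [476.4 403.5] rect [476.3 403.6] LW 35.2 13.0 yaw -49.1 box [162 232  14  12]
[168. 247.] mean [451.3 402. ] rect [451.1 401.9] LW 19.8 11.2 yaw -80.3 box [164 245   9   6]

[370. 167.] mean [ 667.1 -111.9] rect [ 666.9 -112.1] LW 61.9 12.5 yaw 78.6 box [359 163  24   9]
[405. 173.] mean [ 652.6 -203.5] rect [ 652.7 -203.3] LW 62.1 12.2 yaw 70.3 box [394 168  24  12]
[377. 199.] mean [ 584.4 -128.6] rect [ 583.9 -128.3] LW 61.2 11.5 yaw -25.6 box [370 188  14  23]
[406. 214.] mean [ 545.1 -202.5] rect [ 545.3 -202.6] LW 62.0 12.9 yaw -18.4 box [400 203  12  24]
[407. 251.] mean [ 451.4 -204. ] rect [ 449.  -200.5] LW 61.3 22.5 yaw 18.7 box [399 240  15  24]
[437. 274.] mean [ 393.8 -279.8] rect [ 393.5 -280. ] LW 62.5 12.7 yaw 41.3 box [428 264  20  22]
from [466.1 416.3 124.3 -64. ]
[0.79, 0.41, 0.01] -0.13 rows 2 -> [464. 327. 123. -52.]
[0.69, 0.57, 0.01] -0.13 rows 2 -> [461. 238. 122. -41.]
[0.56, 0.69, 0.0] -0.13 rows 2 -> [459. 149. 122. -29.]
[0.4, 0.79, 0.01] -0.13 rows 2 -> [456.  61. 121. -17.]
[0.23, 0.86, 0.0] -0.13 rows 2 -> [452. -28. 121.  -5.]
[0.06, 0.89, 0.01] -0.13 rows 2 -> [ 450. -118.  120.    6.]
[-0.12, 0.88, 0.0] -0.131 rows 2 -> [ 447. -206.  120.   18.]
[-0.0, -0.0, 0.95] 0.0 rows 2 -> [ 447. -206.   25.   18.]
```

```bash
python3 -m creep '[{"grip":0.5,"delta_pos":[0.4,0.2,0],"rotation":[0,0,-0.065]},{"grip":0.5,"delta_pos":[0.79,0.41,0.01],"rotation":[0,0,-0.13]}]' | tail -2
python3 -m creep '[{"grip":0.5,"delta_pos":[0.35,0.28,0],"rotation":[0,0,-0.065]},{"grip":0.5,"delta_pos":[0.69,0.57,0.01],"rotation":[0,0,-0.13]}]' | tail -2
python3 -m creep '[{"grip":0.5,"delta_pos":[0.28,0.35,0],"rotation":[0,0,-0.065]},{"grip":0.5,"delta_pos":[0.56,0.69,0],"rotation":[0,0,-0.13]}]' | tail -2
python3 -m creep '[{"grip":0.5,"delta_pos":[0.2,0.4,0],"rotation":[0,0,-0.065]},{"grip":0.5,"delta_pos":[0.4,0.79,0],"rotation":[0,0,-0.13]}]' | tail -2
python3 -m creep '[{"grip":0.5,"delta_pos":[0.12,0.43,0],"rotation":[0,0,-0.065]},{"grip":0.5,"delta_pos":[0.23,0.86,0],"rotation":[0,0,-0.13]}]' | tail -2
python3 -m creep '[{"grip":0.5,"delta_pos":[0.03,0.45,0],"rotation":[0,0,-0.065]},{"grip":0.5,"delta_pos":[0.06,0.89,0],"rotation":[0,0,-0.13]}]' | tail -2
python3 -m creep '[{"grip":0.5,"delta_pos":[-0.06,0.44,0],"rotation":[0,0,-0.065]},{"grip":0.5,"delta_pos":[-0.12,0.88,0],"rotation":[0,0,-0.13]},{"grip":0.5,"delta_pos":[-0.12,0.88,0],"rotation":[0,0,-0.13]},{"grip":0.5,"delta_pos":[-0.12,0.88,0],"rotation":[0,0,-0.13]}]'
python3 - <<'E'
from h import *
s=snap('wrist'); bars(s,.0127,(250,100,380,280)); plan([(447,-206,25,18)])
E
```

```text
opening: 0.0434
gripper_force: 0.0
opening: 0.0439
gripper_force: 0.0
opening: 0.0439
gripper_force: 0.0
opening: 0.044
gripper_force: 0.0
opening: 0.0439
gripper_force: 0.0
opening: 0.0439
gripper_force: 0.0
clock: 11.95
tool_pos: [0.4446, -0.2099, 0.1156]
orientation: [180.0, -0.1, 17.6]
force: [-0.2, 0.8, -0.1]
opening: 0.044
gripper_force: 0.0
[309. 198.] mean [ 455.4 -202.5] rect [ 451.7 -200.6] LW 63.8 20.8 yaw 18.5 box [290 158  31  87]
from [ 444.7 -209.   115.5   17.7]
[0.03, -0.02, 0.91] -0.003 rows 2 -> [ 447. -206.   25.   18.]
```

```bash
python3 -m creep '[{"grip":0.5,"delta_pos":[0.05,-0.02,0.45],"rotation":[0,0,0]},{"grip":0.5,"delta_pos":[0.05,-0.02,0.75],"rotation":[0,0,0]},{"grip":0.5,"delta_pos":[0.05,-0.02,0.9],"rotation":[0,0,0]},{"grip":0.5,"delta_pos":[0.05,-0.02,0.9],"rotation":[0,0,0]}]'
python3 -m creep '[{"grip":1,"delta_pos":[0,0,0],"rotation":[0,0,0]},{"grip":1,"delta_pos":[0,0,0],"rotation":[0,0,0]},{"grip":1,"delta_pos":[0,0,0],"rotation":[0,0,0]},{"grip":1,"delta_pos":[0,0,0],"rotation":[0,0,0]},{"grip":1,"delta_pos":[0,0,0],"rotation":[0,0,0]}]'
python3 -m creep '[{"grip":1,"delta_pos":[0,0,-0.4],"rotation":[0,0,0]},{"grip":1,"delta_pos":[0,0,-0.8],"rotation":[0,0,0]},{"grip":1,"delta_pos":[0,0,-0.95],"rotation":[0,0,0]},{"grip":1,"delta_pos":[0,0,-0.95],"rotation":[0,0,0]}]'
python3 - <<'E'
from h import *
plan([(435,414,120,-50),(435,414,65,-50)])
E
```

```text
clock: 12.4
tool_pos: [0.4484, -0.2038, 0.0237]
orientation: [-180.0, 0.1, 18.0]
force: [-0.9, -0.8, 0.8]
opening: 0.0438
gripper_force: 0.0
clock: 12.9
tool_pos: [0.4488, -0.2051, 0.025]
orientation: [180.0, -0.0, 17.9]
force: [-0.7, 2.0, 3.8]
opening: 0.0121
gripper_force: 30.0
clock: 13.3
tool_pos: [0.4502, -0.2054, 0.1224]
orientation: [179.9, -0.3, 17.9]
force: [0.8, 0.2, -0.8]
opening: 0.0125
gripper_force: 30.0
from [ 450.2 -205.4  122.4   17.9]
[0.25, -0.85, 0.0] 0.108 rows 2 -> [ 448. -117.  122.    8.]
[0.1, -0.88, 0.0] 0.108 rows 2 -> [445. -28. 122.  -2.]
[-0.04, -0.88, 0.0] 0.108 rows 2 -> [444.  60. 122. -11.]
[-0.19, -0.86, 0.01] 0.108 rows 2 -> [442. 148. 121. -21.]
[-0.34, -0.82, 0.0] 0.107 rows 2 -> [440. 237. 121. -31.]
[-0.47, -0.75, 0.01] 0.108 rows 2 -> [437. 325. 120. -40.]
[-0.59, -0.66, 0.0] 0.107 rows 2 -> [435. 414. 120. -50.]
[-0.0, -0.0, 0.55] 0.0 rows 2 -> [435. 414.  65. -50.]
```

```bash
python3 -m creep '[{"grip":1,"delta_pos":[0.12,-0.43,0],"rotation":[0,0,0.05]},{"grip":1,"delta_pos":[0.25,-0.85,0],"rotation":[0,0,0.108]}]' | tail -2
python3 -m creep '[{"grip":1,"delta_pos":[0.05,-0.44,0],"rotation":[0,0,0.05]},{"grip":1,"delta_pos":[0.1,-0.88,0],"rotation":[0,0,0.108]}]' | tail -2
python3 -m creep '[{"grip":1,"delta_pos":[-0.02,-0.44,0],"rotation":[0,0,0.05]},{"grip":1,"delta_pos":[-0.04,-0.88,0],"rotation":[0,0,0.108]}]' | tail -2
python3 -m creep '[{"grip":1,"delta_pos":[-0.1,-0.43,0],"rotation":[0,0,0.05]},{"grip":1,"delta_pos":[-0.19,-0.86,0],"rotation":[0,0,0.108]}]' | tail -2
python3 -m creep '[{"grip":1,"delta_pos":[-0.17,-0.41,0],"rotation":[0,0,0.05]},{"grip":1,"delta_pos":[-0.34,-0.82,0],"rotation":[0,0,0.107]}]' | tail -2
python3 -m creep '[{"grip":1,"delta_pos":[-0.23,-0.37,0],"rotation":[0,0,0.05]},{"grip":1,"delta_pos":[-0.47,-0.75,0],"rotation":[0,0,0.108]}]' | tail -2
python3 -m creep '[{"grip":1,"delta_pos":[-0.3,-0.33,0],"rotation":[0,0,0.05]},{"grip":1,"delta_pos":[-0.59,-0.66,0],"rotation":[0,0,0.107]},{"grip":1,"delta_pos":[-0.59,-0.66,0],"rotation":[0,0,0.107]},{"grip":1,"delta_pos":[-0.59,-0.66,0.3],"rotation":[0,0,0.107]},{"grip":1,"delta_pos":[-0.59,-0.66,0.57],"rotation":[0,0,0.107]}]'
python3 -m creep '[{"grip":1,"delta_pos":[0,0,0],"rotation":[0,0,0]},{"grip":0.3,"delta_pos":[0,0,0],"rotation":[0,0,0]},{"grip":0.3,"delta_pos":[0,0,0],"rotation":[0,0,0]},{"grip":0.3,"delta_pos":[0,0,-0.3],"rotation":[0,0,0]},{"grip":0.3,"delta_pos":[0,0,-0.6],"rotation":[0,0,0]}]'
python3 - <<'E'
from h import *
s=snap('top'); bars(s,.0187,(110,160,340,290),20)
plan([(576,53,125,-7.2)])
E
```

```text
opening: 0.0124
gripper_force: 30.0
opening: 0.0125
gripper_force: 30.0
opening: 0.0125
gripper_force: 30.0
opening: 0.0123
gripper_force: 30.0
opening: 0.0123
gripper_force: 30.0
opening: 0.0122
gripper_force: 30.0
clock: 15.0
tool_pos: [0.4331, 0.4138, 0.0611]
orientation: [180.0, 0.0, -50.0]
force: [-0.1, -0.7, -1.1]
opening: 0.0124
gripper_force: 30.0
clock: 15.5
tool_pos: [0.4337, 0.4137, 0.1242]
orientation: [-180.0, -0.0, -50.0]
force: [1.0, 1.3, 0.3]
opening: 0.0386
gripper_force: 0.0
[309. 185.] mean [616.7  47.5] rect [617.1  47.4] LW 61.7 10.7 yaw -7.4 box [305 173   8  24]
[324. 186.] mean [614.4   7.2] rect [615.    7.1] LW 61.2 10.2 yaw -6.0 box [321 174   7  24]
[221. 188.] mean [605.9 273.6] rect [606.  273.6] LW 60.6 10.4 yaw 2.0 box [219 176   5  24]
[236. 188.] mean [605.3 233.7] rect [605.3 234. ] LW 63.0 11.4 yaw 1.2 box [234 176   6  25]
[252. 187.] mean [607.3 193.7] rect [607.2 193.6] LW 60.5 10.4 yaw 2.1 box [250 176   5  24]
[304. 217.] mean [532.6  58.1] rect [532.5  58.2] LW 61.2 10.1 yaw -7.4 box [301 205   7  25]
[220. 221.] mean [519.1 272.1] rect [517.9 271.7] LW 59.2 10.2 yaw 1.5 box [218 210   5  24]
[236. 221.] mean [519.  232.1] rect [518.4 232.2] LW 59.0 11.3 yaw 0.4 box [233 210   6  24]
[251. 222.] mean [517.8 192.2] rect [519.  192.7] LW 59.1 10.2 yaw 1.1 box [249 210   5  24]
[164. 239.] mean [470.2 411.2] rect [470.1 411.4] LW 61.0 16.9 yaw -60.8 box [152 232  24  14]
[166. 248.] mean [449.6 404.2] rect [449.2 404.4] LW 30.4 11.1 yaw -78.6 box [160 245  13   6]
[172. 255.] mean [431.1 389.4] rect [430.1 390.8] LW 34.6 11.4 yaw -49.2 box [166 250  11  12]
from [435.7 416.1 130.3 -49.9]
[0.92, 0.32, 0.01] -0.119 rows 2 -> [470. 325. 129. -39.]
[0.85, 0.48, 0.01] -0.119 rows 2 -> [506. 234. 128. -28.]
[0.74, 0.63, 0.02] -0.118 rows 2 -> [541. 144. 126. -18.]
[0.61, 0.75, 0.01] -0.119 rows 2 -> [576.  53. 125.  -7.]
```

```bash
python3 -m creep '[{"grip":0.25,"delta_pos":[0.46,0.16,0],"rotation":[0,0,-0.06]},{"grip":0.25,"delta_pos":[0.92,0.32,0.01],"rotation":[0,0,-0.119]}]' | tail -2
python3 -m creep '[{"grip":0.25,"delta_pos":[0.43,0.24,0],"rotation":[0,0,-0.06]},{"grip":0.25,"delta_pos":[0.85,0.48,0.01],"rotation":[0,0,-0.119]}]' | tail -2
python3 -m creep '[{"grip":0.25,"delta_pos":[0.37,0.32,0],"rotation":[0,0,-0.06]},{"grip":0.25,"delta_pos":[0.74,0.63,0.02],"rotation":[0,0,-0.118]}]' | tail -2
python3 -m creep '[{"grip":0.25,"delta_pos":[0.31,0.38,0],"rotation":[0,0,-0.06]},{"grip":0.25,"delta_pos":[0.61,0.75,0.01],"rotation":[0,0,-0.119]},{"grip":0.25,"delta_pos":[0.61,0.75,0.01],"rotation":[0,0,-0.119]},{"grip":0.25,"delta_pos":[0.61,0.75,0.01],"rotation":[0,0,-0.119]},{"grip":0.25,"delta_pos":[0.61,0.75,0.01],"rotation":[0,0,-0.119]}]'
python3 - <<'E'
from h import *
s=snap('wrist','w3.png'); bars(s,.0187); plan([(574.7,52.8,45,-7.2)],q=.005); print(proj(s,[[.5747,.0528,.046]]))
E
```

```text
opening: 0.0588
gripper_force: 0.0
opening: 0.0648
gripper_force: 0.0
opening: 0.0659
gripper_force: 0.0
clock: 16.65
tool_pos: [0.5736, 0.0514, 0.1185]
orientation: [-180.0, -0.1, -7.3]
force: [-1.2, 0.1, 0.4]
opening: 0.0662
gripper_force: 0.0
[547.  42.] mean [ 668.2 -103.9] rect [ 668.2 -103.9] LW 65.9 13.2 yaw 79.3 box [492  27 111  30]
[637.  41.] mean [ 661.6 -158.6] rect [ 662.5 -157.9] LW 9.3 3.6 yaw -1.7 box [633  31   7  17]
[371. 145.] mean [618.6   8.1] rect [617.2   8.2] LW 62.7 13.3 yaw -6.3 box [361  99  22  95]
[311. 149.] mean [620.8  48.1] rect [619.6  48.1] LW 61.8 11.6 yaw -7.8 box [303 104  18  93]
[563. 163.] mean [ 590.2 -119.9] rect [ 589.4 -119.4] LW 61.1 19.4 yaw -25.4 box [530 120  69  90]
[108. 191.] mean [610.3 191.6] rect [609.1 191.1] LW 62.8 18.5 yaw 1.0 box [ 83 147  49  89]
[ 55. 199.] mean [609.6 230.7] rect [608.4 229.9] LW 62.9 20.5 yaw 1.1 box [ 27 156  53  88]
[ 11. 220.] mean [598.4 267.1] rect [601.1 265.7] LW 54.8 19.5 yaw -14.4 box [  0 178  29  73]
[635. 231.] mean [ 533.7 -175.5] rect [ 535.1 -174.1] LW 23.9 7.7 yaw 1.8 box [628 213  12  31]
[312. 264.] mean [536.7  58.5] rect [535.9  58.7] LW 50.2 11.9 yaw -8.2 box [304 234  17  62]
from [573.4  51.8 118.3  -7.2]
[0.01, -0.01, 0.735] -0.0 rows 2 -> [575.  53.  45.  -7.]
[[312.94720916 229.33919456]]
```

View pics/w3.png

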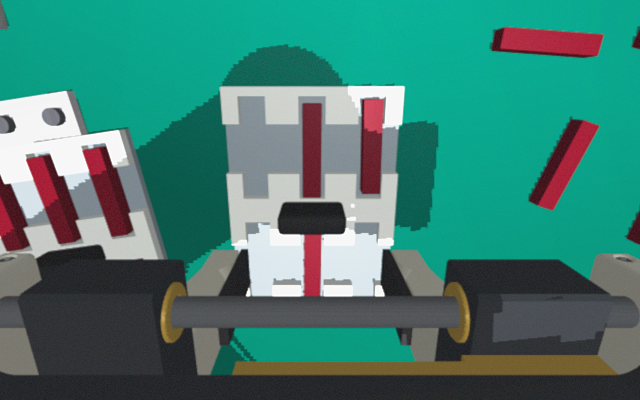

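```bash
python3 -m creep '[{"grip":0.25,"delta_pos":[0.01,-0.01,0.4],"rotation":[0,0,0]},{"grip":0.25,"delta_pos":[0.01,-0.01,0.65],"rotation":[0,0,0]},{"grip":0.25,"delta_pos":[0.01,-0.01,0.735],"rotation":[0,0,0]},{"grip":0.25,"delta_pos":[0.01,-0.01,0.735],"rotation":[0,0,0]}]'
python3 -m creep '[{"grip":1,"delta_pos":[0,0,0],"rotation":[0,0,0]},{"grip":1,"delta_pos":[0,0,0],"rotation":[0,0,0]},{"grip":1,"delta_pos":[0,0,0],"rotation":[0,0,0]},{"grip":1,"delta_pos":[0,0,0],"rotation":[0,0,0]},{"grip":1,"delta_pos":[0,0,0],"rotation":[0,0,0]}]'
python3 - <<'E'
from h import *
plan([(568,85,45,-2),(564.5,108,45,1)],q=.005)
E
```

```text
clock: 17.1
tool_pos: [0.5738, 0.0526, 0.0433]
orientation: [179.9, 0.1, -7.1]
force: [-0.3, -0.8, -0.2]
opening: 0.066
gripper_force: 0.0
clock: 17.6
tool_pos: [0.5753, 0.0523, 0.0452]
orientation: [-179.9, -0.1, -7.2]
force: [-1.2, 3.3, 6.9]
opening: 0.0439
gripper_force: 30.0
from [575.3  52.3  45.2  -7.2]
[-0.115, -0.315, 0.0] -0.058 rows 1 -> [568.  85.  45.  -2.]
[-0.04, -0.23, 0.0] -0.033 rows 1 -> [565. 108.  45.   1.]
```

```bash
python3 -m creep '[{"grip":1,"delta_pos":[-0.02,-0.06,0],"rotation":[0,0,-0.012]},{"grip":1,"delta_pos":[-0.04,-0.12,0],"rotation":[0,0,-0.024]},{"grip":1,"delta_pos":[-0.06,-0.18,0],"rotation":[0,0,-0.036]},{"grip":1,"delta_pos":[-0.09,-0.25,0],"rotation":[0,0,-0.048]},{"grip":1,"delta_pos":[-0.115,-0.315,0],"rotation":[0,0,-0.058]}]'
python3 -m creep '[{"grip":1,"delta_pos":[-0.01,-0.06,0],"rotation":[0,0,-0.01]},{"grip":1,"delta_pos":[-0.02,-0.12,0],"rotation":[0,0,-0.02]},{"grip":1,"delta_pos":[-0.04,-0.17,0],"rotation":[0,0,-0.033]},{"grip":1,"delta_pos":[-0.04,-0.17,0],"rotation":[0,0,-0.033]},{"grip":1,"delta_pos":[-0.04,-0.17,0],"rotation":[0,0,-0.033]}]'
python3 - <<'E'
from h import *
o=ctrl.get_obs();print(o['tool_pos'],o['orientation'][2],o['force'],o['moment'])
s=snap('top'); bars(s,.0187,(200,160,345,290),20)
I=s['color'][150:270,190:350]; cv2.imwrite('pics/c4.png',cv2.cvtColor(cv2.resize(I,None,fx=4,fy=4,interpolation=cv2.INTER_CUBIC),cv2.COLOR_RGB2BGR))
E
```

```text
clock: 18.1
tool_pos: [0.568, 0.0839, 0.0452]
orientation: [180.0, -0.1, -2.0]
force: [3.0, -5.7, 6.1]
opening: 0.0437
gripper_force: 30.0
clock: 18.6
tool_pos: [0.5646, 0.1018, 0.0453]
orientation: [-180.0, -0.1, 1.0]
force: [-0.3, -0.4, 5.7]
opening: 0.0438
gripper_force: 30.0
[0.56457784 0.10175665 0.04525391] 0.98318330709055 [-0.27427985 -0.41656085  5.65606206] [-0.04326866  0.30811591  0.1660393 ]
[287. 223.] mean [516.1  99.9] rect [516.6 100.9] LW 51.2 10.2 yaw 0.2 box [285 213   5  21]
[251. 225.] mean [510.1 191.8] rect [512.5 192.5] LW 46.0 10.2 yaw -0.6 box [249 215   5  19]
[236. 228.] mean [501.8 231.3] rect [502.9 231.5] LW 28.0 7.6 yaw 0.4 box [234 222   4  12]
```

View pics/c4.png

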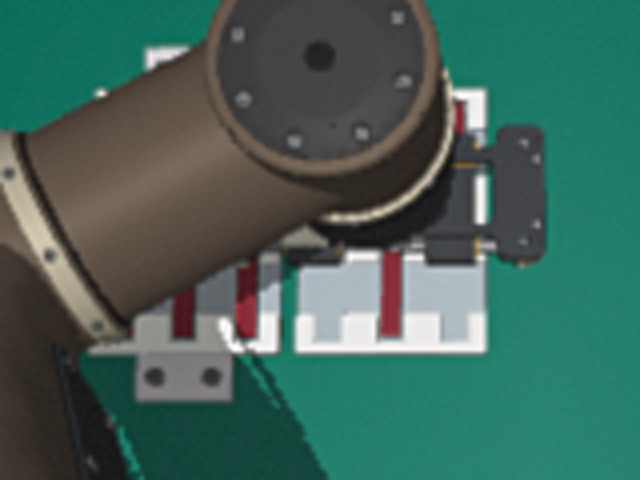

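```bash
python3 -m creep '[{"grip":1,"delta_pos":[0,-0.03,0],"rotation":[0,0,0]},{"grip":1,"delta_pos":[0,-0.06,0],"rotation":[0,0,0]},{"grip":1,"delta_pos":[0,-0.08,0],"rotation":[0,0,0]},{"grip":1,"delta_pos":[0,-0.08,0],"rotation":[0,0,0]}]' | sed -n 2,4p
python3 -m creep '[{"grip":1,"delta_pos":[0,-0.01,0],"rotation":[0,0,0]},{"grip":1,"delta_pos":[0,-0.015,0],"rotation":[0,0,0]},{"grip":1,"delta_pos":[0,-0.015,0],"rotation":[0,0,0]}]' | sed -n 2,4p
python3 -m creep '[{"grip":1,"delta_pos":[0,-0.01,0],"rotation":[0,0,0]},{"grip":1,"delta_pos":[0,-0.01,0],"rotation":[0,0,0]}]' | sed -n 2,4p
python3 -m creep '[{"grip":1,"delta_pos":[0,-0.01,0],"rotation":[0,0,0]},{"grip":1,"delta_pos":[0,-0.01,0],"rotation":[0,0,0]}]' | sed -n 2,4p
```

```text
tool_pos: [0.564, 0.1085, 0.0453]
orientation: [179.9, -0.0, 0.9]
force: [0.0, -6.9, 8.2]
tool_pos: [0.5639, 0.1097, 0.0453]
orientation: [179.9, -0.0, 0.9]
force: [-0.1, -7.9, 8.2]
tool_pos: [0.5639, 0.1107, 0.0453]
orientation: [179.9, -0.0, 0.9]
force: [1.1, -7.3, 8.7]
tool_pos: [0.5638, 0.1117, 0.0453]
orientation: [179.9, -0.0, 0.9]
force: [-0.1, -8.3, 9.3]
```

```bash
python3 -m creep '[{"grip":1,"delta_pos":[0,-0.01,0],"rotation":[0,0,0]},{"grip":1,"delta_pos":[0,-0.01,0],"rotation":[0,0,0]}]' | sed -n 2,4p
python3 -m creep '[{"grip":1,"delta_pos":[0,-0.01,0],"rotation":[0,0,0]},{"grip":1,"delta_pos":[0,-0.01,0],"rotation":[0,0,0]}]' | sed -n 2,4p
python3 -m creep '[{"grip":1,"delta_pos":[0,-0.01,0],"rotation":[0,0,0]},{"grip":1,"delta_pos":[0,-0.01,0],"rotation":[0,0,0]}]' | sed -n 2,4p
python3 -c "
from h import *
s=snap('top'); I=s['color'][150:270,190:350]; cv2.imwrite('pics/c5.png',cv2.cvtColor(cv2.resize(I,None,fx=4,fy=4,interpolation=cv2.INTER_CUBIC),cv2.COLOR_RGB2BGR))
print(ctrl.get_obs()['moment'])
r=s['color'][233].astype(int); print(r[245:276].sum(1).tolist())"
```

```text
tool_pos: [0.5638, 0.1127, 0.0453]
orientation: [179.9, -0.0, 0.9]
force: [-0.4, -8.5, 8.8]
tool_pos: [0.5638, 0.1136, 0.0453]
orientation: [179.9, -0.0, 0.9]
force: [-0.1, -8.2, 8.5]
tool_pos: [0.5639, 0.1142, 0.0453]
orientation: [179.9, -0.0, 1.0]
force: [1.3, -10.6, 9.7]
[-3.60345813 -0.45035747  0.29203386]
[535, 696, 718, 408, 260, 205, 212, 217, 267, 444, 704, 712, 704, 702, 702, 705, 705, 701, 614, 488, 542, 549, 550, 550, 540, 602, 711, 705, 702, 702, 702]
```

```bash
python3 -m creep '[{"grip":1,"delta_pos":[0,-0.01,0],"rotation":[0,0,0]},{"grip":1,"delta_pos":[0,-0.01,0],"rotation":[0,0,0]}]' | sed -n 2,4p
python3 -m creep '[{"grip":1,"delta_pos":[0,-0.01,0],"rotation":[0,0,0]},{"grip":1,"delta_pos":[0,-0.01,0],"rotation":[0,0,0]}]' | sed -n 2,4p
```

```text
tool_pos: [0.5639, 0.1143, 0.0454]
orientation: [179.8, -0.0, 1.0]
force: [4.0, -15.5, 9.5]
tool_pos: [0.5639, 0.1144, 0.0455]
orientation: [179.8, 0.0, 1.0]
force: [5.0, -21.9, 10.3]
```

```bash
python3 -m creep '[{"grip":1,"delta_pos":[0,0.015,0],"rotation":[0,0,0]},{"grip":0.3,"delta_pos":[0,0.015,0],"rotation":[0,0,0]},{"grip":0.3,"delta_pos":[0,0.015,0],"rotation":[0,0,0]},{"grip":0.3,"delta_pos":[0,0.015,0],"rotation":[0,0,0]}]'
python3 -m creep '[{"grip":0.5,"delta_pos":[0,0,-0.4],"rotation":[0,0,0]},{"grip":0.5,"delta_pos":[0,0,-0.8],"rotation":[0,0,0]},{"grip":0.5,"delta_pos":[0,0,-0.8],"rotation":[0,0,0]}]' | sed -n 2,4p
python3 - <<'E'
from h import *
s=snap('wrist'); bars(s,.0187); plan([(589,-122,120,-25.5),(586,-128,25,-25.5)])
E
```

```text
clock: 21.2
tool_pos: [0.5633, 0.1167, 0.0441]
orientation: [-180.0, 0.0, 0.9]
force: [-0.7, 1.0, 0.5]
opening: 0.0596
gripper_force: 0.0
tool_pos: [0.5665, 0.1183, 0.1295]
orientation: [-179.8, -0.5, 1.0]
force: [0.7, -0.3, -0.2]
[621.  67.] mean [671.  -79.9] rect [671.3 -80.9] LW 30.1 13.8 yaw 77.2 box [598  54  42  29]
[378. 150.] mean [613.2  75.6] rect [611.9  75.6] LW 62.0 13.3 yaw 2.1 box [368 107  22  89]
[100. 152.] mean [608.5 271.3] rect [607.4 270.8] LW 62.1 18.1 yaw 1.1 box [ 81 108  37  89]
[155. 151.] mean [609.5 232.2] rect [608.2 231.9] LW 62.1 16.3 yaw 1.1 box [138 108  33  89]
[210. 151.] mean [610.2 193.2] rect [608.9 193.1] LW 62.1 14.8 yaw 1.0 box [196 108  28  89]
[321. 154.] mean [609.8 115.3] rect [608.7 115.1] LW 61.5 11.8 yaw 0.8 box [313 111  18  88]
[625. 205.] mean [ 577.1 -108.3] rect [ 580.7 -111.7] LW 42.5 21.8 yaw -8.6 box [601 168  39  62]
[116. 245.] mean [537.9 270.4] rect [539.9 269.5] LW 28.0 17.9 yaw 13.0 box [103 225  29  35]
[219. 244.] mean [539.9 191.7] rect [536.7 191.8] LW 39.1 14.4 yaw 1.2 box [208 224  21  48]
[168. 246.] mean [537.1 230.8] rect [537.  230.7] LW 20.7 16.1 yaw 1.7 box [156 234  25  26]
[321. 264.] mean [524.2 113.3] rect [523.6 113.3] LW 52.4 11.7 yaw 0.6 box [313 234  17  62]
from [565.  117.8 127.    1. ]
[0.07, 0.8, 0.02] 0.098 rows 2 -> [573.  38. 125.  -8.]
[0.19, 0.78, 0.02] 0.098 rows 2 -> [582. -42. 123. -17.]
[0.3, 0.75, 0.03] 0.098 rows 2 -> [ 589. -122.  120.  -25.]
[-0.0, 0.06, 0.95] 0.0 rows 2 -> [ 586. -128.   25.  -25.]
```

```bash
python3 -m creep '[{"grip":0.5,"delta_pos":[0.03,0.4,0],"rotation":[0,0,0.05]},{"grip":0.5,"delta_pos":[0.07,0.8,0.02],"rotation":[0,0,0.098]}]' | tail -2
python3 -m creep '[{"grip":0.5,"delta_pos":[0.1,0.4,0],"rotation":[0,0,0.05]},{"grip":0.5,"delta_pos":[0.19,0.78,0.02],"rotation":[0,0,0.098]}]' | tail -2
python3 -m creep '[{"grip":0.5,"delta_pos":[0.15,0.4,0],"rotation":[0,0,0.05]},{"grip":0.5,"delta_pos":[0.3,0.8,0.03],"rotation":[0,0,0.098]},{"grip":0.5,"delta_pos":[0.3,0.8,0.03],"rotation":[0,0,0.098]},{"grip":0.5,"delta_pos":[0.3,0.8,0.03],"rotation":[0,0,0.098]},{"grip":0.5,"delta_pos":[0.3,0.8,0.03],"rotation":[0,0,0.098]}]'
python3 - <<'E'
from h import *
s=snap('wrist'); bars(s,.0127,(200,80,420,290))
s=snap('top','t6.png'); bars(s,.01,(340,140,500,300))
I=s['color']; m=((I.max(2)<50)).astype(np.uint8); m[:, :205]=0; m[:,345:]=0; m[:150]=0; m[250:]=0
n,l,st,c=cv2.connectedComponentsWithStats(m)
for k in range(1,n):
    if st[k,4]>15: print('plate',st[k],c[k].round(1),ray(s,c[k],.044).round(4))
plan([(586,-128.5,25,-25.5)])
E
```

```text
opening: 0.0439
gripper_force: 0.0
opening: 0.0434
gripper_force: 0.0
clock: 22.45
tool_pos: [0.5853, -0.1278, 0.1164]
orientation: [180.0, 0.1, -25.5]
force: [0.1, 0.1, 0.1]
opening: 0.0437
gripper_force: 0.0
[240. 117.] mean [ 668.6 -112. ] rect [ 668.6 -111.6] LW 63.4 12.2 yaw 78.9 box [192  96  96  42]
[315. 210.] mean [ 588.  -128.9] rect [ 587.  -128.2] LW 64.5 11.8 yaw -25.1 box [307 168  17  86]
[404. 219.] mean [ 532.7 -198.6] rect [ 532.6 -198.7] LW 35.5 12.1 yaw -18.8 box [400 212   9  15]
[437. 274.] mean [ 393.8 -279.8] rect [ 393.5 -280. ] LW 62.5 12.7 yaw 41.3 box [428 264  20  22]
plate [335 163   3  26  30] [335.8 176.9] [[ 0.6328 -0.0211  0.044 ]]
plate [262 179   3  16  21] [263.1 186.3] [[0.6057 0.1619 0.044 ]]
plate [227 200  17   7  60] [235.3 203.8] [[0.5602 0.2302 0.044 ]]
plate [332 200   8  50 112] [334.9 227.3] [[ 0.5048 -0.0201  0.044 ]]
plate [255 207   8  43 199] [258.6 233.3] [[0.487 0.169 0.044]]
from [ 585.6 -127.3  116.9  -25.4]
[0.01, 0.01, 0.92] 0.001 rows 2 -> [ 586. -129.   25.  -25.]
```

```bash
python3 -m creep '[{"grip":0.5,"delta_pos":[0.01,0.01,0.45],"rotation":[0,0,0]},{"grip":0.5,"delta_pos":[0.01,0.01,0.75],"rotation":[0,0,0]},{"grip":0.5,"delta_pos":[0.01,0.01,0.92],"rotation":[0,0,0]},{"grip":0.5,"delta_pos":[0.01,0.01,0.92],"rotation":[0,0,0]}]' | sed -n 2,4p
python3 -m creep '[{"grip":1,"delta_pos":[0,0,0],"rotation":[0,0,0]},{"grip":1,"delta_pos":[0,0,0],"rotation":[0,0,0]},{"grip":1,"delta_pos":[0,0,0],"rotation":[0,0,0]},{"grip":1,"delta_pos":[0,0,0],"rotation":[0,0,0]},{"grip":1,"delta_pos":[0,0,0],"rotation":[0,0,0]}]'
python3 -m creep '[{"grip":1,"delta_pos":[0,0,-0.4],"rotation":[0,0,0]},{"grip":1,"delta_pos":[0,0,-0.8],"rotation":[0,0,0]},{"grip":1,"delta_pos":[0,0,-0.95],"rotation":[0,0,0]},{"grip":1,"delta_pos":[0,0,-0.95],"rotation":[0,0,0]}]'
python3 - <<'E'
from h import *
plan([(608,74.5,120,1)])
E
```

```text
tool_pos: [0.5855, -0.1285, 0.0238]
orientation: [179.9, 0.1, -25.4]
force: [-1.0, 0.3, -0.1]
clock: 23.45
tool_pos: [0.5862, -0.1296, 0.0253]
orientation: [-180.0, -0.0, -25.5]
force: [-0.3, 0.6, 0.8]
opening: 0.0125
gripper_force: 30.0
clock: 23.85
tool_pos: [0.5878, -0.1298, 0.1233]
orientation: [-179.9, -0.3, -25.5]
force: [-0.1, 0.2, -0.3]
opening: 0.0122
gripper_force: 30.0
from [ 587.8 -129.8  123.3  -25.5]
[-0.23, -0.64, 0.01] -0.098 rows 2 -> [595. -62. 122. -17.]
[-0.13, -0.67, 0.01] -0.098 rows 2 -> [601.   6. 121.  -8.]
[-0.03, -0.69, 0.01] -0.098 rows 2 -> [608.  75. 120.   1.]
```

```bash
python3 -m creep '[{"grip":1,"delta_pos":[-0.23,-0.5,0],"rotation":[0,0,-0.05]},{"grip":1,"delta_pos":[-0.46,-0.5,0],"rotation":[0,0,-0.098]}]' | tail -2
python3 - <<'E'
from h import *
plan([(522,73.5,120,1)])
E
```

```text
opening: 0.0123
gripper_force: 30.0
from [567.3 -62.9 119.3 -16.5]
[-0.41, -0.59, -0.0] -0.097 rows 2 -> [545.   5. 119.  -8.]
[-0.32, -0.64, -0.01] -0.098 rows 2 -> [522.  73. 120.   1.]
```

```bash
python3 -m creep '[{"grip":1,"delta_pos":[-0.2,-0.3,0],"rotation":[0,0,-0.05]},{"grip":1,"delta_pos":[-0.41,-0.59,0],"rotation":[0,0,-0.097]}]' | tail -2
python3 -m creep '[{"grip":1,"delta_pos":[-0.16,-0.32,0],"rotation":[0,0,-0.05]},{"grip":1,"delta_pos":[-0.32,-0.64,0],"rotation":[0,0,-0.098]},{"grip":1,"delta_pos":[-0.32,-0.64,0],"rotation":[0,0,-0.098]},{"grip":1,"delta_pos":[-0.32,-0.64,0],"rotation":[0,0,-0.098]},{"grip":1,"delta_pos":[-0.32,-0.64,0],"rotation":[0,0,-0.098]}]'
python3 - <<'E'
from h import *
s=snap('wrist','w7.png'); o=ctrl.get_obs(); print(o['tool_pos'],o['orientation'])
bars(s,.0187)
E
```

```text
opening: 0.0121
gripper_force: 30.0
clock: 24.75
tool_pos: [0.5208, 0.0708, 0.1195]
orientation: [180.0, 0.0, 0.8]
force: [-0.2, 0.2, -0.9]
opening: 0.0126
gripper_force: 30.0
[0.52090844 0.07057901 0.11962533] [1.79981863e+02 4.06753129e-02 7.81435196e-01]
[623.   4.] mean [ 657.7 -111.3] rect [ 659.3 -107.6] LW 31.1 5.9 yaw 84.0 box [591   0  49  13]
[311.  77.] mean [613.2  74.6] rect [611.9  74.5] LW 62.4 11.9 yaw 2.2 box [301  26  21 105]
[64. 81.] mean [609.  231.9] rect [607.9 230.7] LW 62.5 19.2 yaw 1.5 box [ 40  29  47 105]
[125.  80.] mean [610.1 192.6] rect [608.4 191.9] LW 62.4 17.0 yaw 1.0 box [105  29  41 105]
[10. 94.] mean [600.4 268.1] rect [604.9 264.6] LW 63.0 16.9 yaw -9.2 box [  0  31  28 103]
[249.  82.] mean [609.9 114.4] rect [608.7 114.3] LW 62.0 13.6 yaw 0.9 box [235  31  27 104]
[ 91. 210.] mean [522.3 230.1] rect [521.6 229.1] LW 64.3 19.0 yaw 0.5 box [ 71 167  39  87]
[146. 210.] mean [523.4 190.9] rect [522.2 190.3] LW 64.3 17.1 yaw 0.4 box [129 167  34  87]
[ 35. 211.] mean [521.4 269.5] rect [520.1 268. ] LW 62.3 20.9 yaw 0.8 box [ 13 170  44  84]
[256. 210.] mean [523.8 112.6] rect [522.7 112.5] LW 61.7 13.4 yaw -0.0 box [246 170  21  83]
[315. 252.] mean [492.1  70.5] rect [491.5  70.8] LW 70.4 20.0 yaw 0.7 box [301 208  28  88]
[315. 330.] mean [424.2  69.5] rect [424.2  69.5] LW 19.1 4.7 yaw -88.9 box [303 328  25   6]
```

View pics/w7.png

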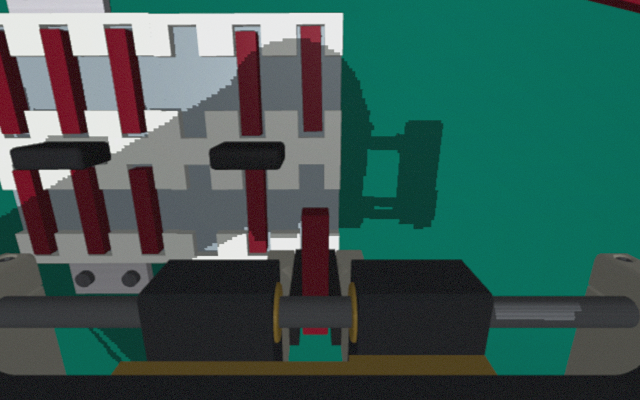

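Run:
```python
from h import *
s=snap('wrist'); o=ctrl.get_obs(); p=np.array(o['tool_pos'])*1000; print(p.round(1),o['orientation'][2])
I=s['color'].astype(int)
# held bar end
red=(I[...,0]>1.8*I[...,1])&(I[...,0]>45)
col=np.nonzero(red[200:260,315])[0][0]+200; r=I[col-2:col+16,315].sum(1); print('rows',col,r.tolist())
for v in (215,225,235):
    u=np.nonzero(red[v,290:345])[0]+290; print('bar cols',v,u[0],u[-1]+1)
# end-face lower edge
print('tip@lower edge',(ray(s,[[315,col]],(p[2]-25.3)/1000)*1000).round(1))
sat=I.max(2)-I.min(2); wh=(sat<40)&(I.min(2)>90)
for u in (160,215,280,330): 
    v=np.nonzero(wh[:60,u])[0][0]; print('edge',u,v,(ray(s,[[u,v]],.014)*1000).round(1))
for v in (22,45,120,150):
    u=np.nonzero(wh[v])[0]; u=u[u<360].max()+1; print('right',v,u,(ray(s,[[u,v]],.014)*1000).round(1))
```

```text
[521.   70.4 119.7] 0.767990830298895
rows 208 [284, 199, 106, 78, 92, 100, 98, 98, 107, 93, 106, 128, 118, 94, 108, 105, 140, 106]
bar cols 215 302 328
bar cols 225 302 329
bar cols 235 303 328
tip@lower edge [[551.1  71.1  94.4]]
edge 160 14 [[649.3 167.8  14. ]]
edge 215 14 [[649.8 134.   14. ]]
edge 280 14 [[650.3  94.   14. ]]
edge 330 13 [[651.3  63.2  14. ]]
right 22 343 [[646.5  55.1  14. ]]
right 45 342 [[633.4  55.2  14. ]]
right 120 341 [[587.4  54.1  14. ]]
right 150 340 [[567.3  54.1  14. ]]
```

```bash
python3 -m creep '[{"grip":1,"delta_pos":[0.025,-0.03,0.3],"rotation":[0,0,-0.002]},{"grip":1,"delta_pos":[0.025,-0.03,0.6],"rotation":[0,0,-0.002]},{"grip":1,"delta_pos":[0.025,-0.03,0.72],"rotation":[0,0,-0.002]},{"grip":1,"delta_pos":[0.025,-0.03,0.72],"rotation":[0,0,-0.002]},{"grip":1,"delta_pos":[0.025,-0.03,0.72],"rotation":[0,0,-0.002]}]'
python3 - <<'E'
from h import *
plan([(523.3,73.2,32.5,1)],q=.005)
E
```

```text
clock: 25.35
tool_pos: [0.5239, 0.074, 0.0486]
orientation: [180.0, -0.0, 1.0]
force: [0.2, 1.2, 0.3]
opening: 0.0124
gripper_force: 30.0
from [523.9  74.   48.6   1. ]
[-0.005, 0.01, 0.16] 0.0 rows 1 -> [523.  73.  33.   1.]
```

```bash
python3 -m creep '[{"grip":1,"delta_pos":[-0.005,0.01,0.05],"rotation":[0,0,0]},{"grip":1,"delta_pos":[-0.005,0.01,0.1],"rotation":[0,0,0]},{"grip":1,"delta_pos":[-0.005,0.01,0.14],"rotation":[0,0,0]},{"grip":1,"delta_pos":[-0.005,0.01,0.16],"rotation":[0,0,0]},{"grip":1,"delta_pos":[-0.005,0.01,0.16],"rotation":[0,0,0]}]'
```

```text
clock: 25.85
tool_pos: [0.5228, 0.0733, 0.0319]
orientation: [180.0, 0.0, 1.0]
force: [0.0, -0.0, -0.2]
opening: 0.0123
gripper_force: 30.0
```

```bash
python3 -m creep '[{"grip":0.8,"delta_pos":[0,0,0],"rotation":[0,0,0]},{"grip":0.8,"delta_pos":[0,0,0],"rotation":[0,0,0]},{"grip":0.8,"delta_pos":[0,0,0],"rotation":[0,0,0]},{"grip":0.8,"delta_pos":[0,0,-0.15],"rotation":[0,0,0]},{"grip":0.8,"delta_pos":[0,0,-0.4],"rotation":[0,0,0]}]'
python3 -m creep '[{"grip":0.5,"delta_pos":[0,0,-0.4],"rotation":[0,0,0]},{"grip":0.5,"delta_pos":[0,0,-0.5],"rotation":[0,0,0]},{"grip":0.5,"delta_pos":[0,0,-0.5],"rotation":[0,0,0]}]'
python3 - <<'E'
from h import *
s=snap('wrist'); bars(s,.0187,(190,0,420,290))
plan([(668,-112,120,-101.4)]);plan([(546,-202,120,-18.3)])
E
```

```text
clock: 26.35
tool_pos: [0.5218, 0.0728, 0.0712]
orientation: [179.9, 0.2, 1.0]
force: [0.3, 0.3, 0.0]
opening: 0.0174
gripper_force: 0.0
clock: 26.65
tool_pos: [0.5241, 0.0739, 0.1243]
orientation: [-179.9, -0.2, 1.1]
force: [0.7, -0.0, -0.7]
opening: 0.0362
gripper_force: 0.0
[317.  85.] mean [612.8  74.5] rect [611.6  74.4] LW 62.6 11.8 yaw 2.1 box [307  35  20 102]
[256.  89.] mean [609.3 114.3] rect [608.1 114.2] LW 62.3 13.2 yaw 0.8 box [244  40  25 101]
[316. 214.] mean [524.   73.5] rect [522.9  73.5] LW 63.7 12.1 yaw 0.9 box [308 173  17  84]
[262. 211.] mean [525.6 112.5] rect [524.4 112.4] LW 58.1 13.0 yaw 0.1 box [252 174  20  77]
from [523.2  73.6 122.7   1. ]
[0.47, 0.63, 0.01] 0.379 rows 4 -> [571.  11. 122. -33.]
[0.74, 0.25, 0.01] 0.38 rows 4 -> [620. -50. 121. -67.]
[0.76, -0.21, 0.01] 0.379 rows 4 -> [ 668. -112.  120. -101.]
from [523.2  73.6 122.7   1. ]
[0.06, 0.92, 0.01] 0.072 rows 2 -> [531. -18. 122.  -5.]
[0.16, 0.91, 0.01] 0.071 rows 2 -> [ 538. -110.  121.  -12.]
[0.26, 0.88, 0.01] 0.072 rows 2 -> [ 546. -202.  120.  -18.]
```

```bash
python3 -m creep '[{"grip":0.5,"delta_pos":[0.03,0.46,0],"rotation":[0,0,0.036]},{"grip":0.5,"delta_pos":[0.06,0.92,0.01],"rotation":[0,0,0.072]}]' | tail -2
python3 -m creep '[{"grip":0.5,"delta_pos":[0.08,0.46,0],"rotation":[0,0,0.036]},{"grip":0.5,"delta_pos":[0.16,0.91,0.01],"rotation":[0,0,0.072]}]' | tail -2
python3 -m creep '[{"grip":0.5,"delta_pos":[0.13,0.44,0],"rotation":[0,0,0.036]},{"grip":0.5,"delta_pos":[0.26,0.88,0.01],"rotation":[0,0,0.072]},{"grip":0.5,"delta_pos":[0.26,0.88,0.01],"rotation":[0,0,0.072]},{"grip":0.5,"delta_pos":[0.26,0.88,0.01],"rotation":[0,0,0.072]},{"grip":0.5,"delta_pos":[0.26,0.88,0.01],"rotation":[0,0,0.072]}]'
python3 - <<'E'
from h import *
s=snap('wrist'); bars(s,.0127); print(); s=snap('top'); bars(s,.0187,(270,150,345,250))
plan([(547,-202.3,25,-18.3)],q=.005)
E
```

```text
opening: 0.0436
gripper_force: 0.0
opening: 0.044
gripper_force: 0.0
clock: 27.6
tool_pos: [0.5445, -0.2016, 0.118]
orientation: [180.0, 0.1, -18.4]
force: [0.6, -0.1, 0.4]
opening: 0.0438
gripper_force: 0.0
[263.  58.] mean [ 654.  -203.2] rect [ 654.  -203.2] LW 62.8 12.9 yaw 70.0 box [214  46 100  25]
[126.  83.] mean [ 667.9 -113.3] rect [ 667.9 -113.3] LW 66.5 12.9 yaw 78.6 box [ 74  67 105  33]
[315. 207.] mean [ 549.1 -203. ] rect [ 548.3 -202.4] LW 63.8 11.9 yaw -18.1 box [307 165  17  85]

[283. 188.] mean [606.5 114.5] rect [605.7 113.6] LW 60.4 10.3 yaw 0.6 box [281 177   5  24]
[283. 221.] mean [521.2 112.5] rect [521.5 112.6] LW 61.5 7.7 yaw 1.4 box [281 209   4  25]
[298. 221.] mean [521.5  73.1] rect [520.9  73.1] LW 58.9 10.2 yaw -0.9 box [296 210   5  24]
from [ 545.  -201.   118.7  -18.3]
[0.025, 0.005, 0.935] -0.0 rows 2 -> [ 547. -202.   25.  -18.]
```

```bash
python3 -m creep '[{"grip":0.5,"delta_pos":[0.01,0.005,0.45],"rotation":[0,0,0]},{"grip":0.5,"delta_pos":[0.01,0.005,0.75],"rotation":[0,0,0]},{"grip":0.5,"delta_pos":[0.01,0.005,0.935],"rotation":[0,0,0]},{"grip":0.5,"delta_pos":[0.01,0.005,0.935],"rotation":[0,0,0]}]' | sed -n 2,4p
python3 -m creep '[{"grip":1,"delta_pos":[0,0,0],"rotation":[0,0,0]},{"grip":1,"delta_pos":[0,0,0],"rotation":[0,0,0]},{"grip":1,"delta_pos":[0,0,0],"rotation":[0,0,0]},{"grip":1,"delta_pos":[0,0,0],"rotation":[0,0,0]},{"grip":1,"delta_pos":[0,0,0],"rotation":[0,0,0]}]'
python3 -m creep '[{"grip":1,"delta_pos":[0,0,-0.4],"rotation":[0,0,0]},{"grip":1,"delta_pos":[0,0,-0.8],"rotation":[0,0,0]},{"grip":1,"delta_pos":[0,0,-0.95],"rotation":[0,0,0]},{"grip":1,"delta_pos":[0,0,-0.95],"rotation":[0,0,0]}]'
python3 - <<'E'
from h import *
plan([(521,153.5,120,1)],q=.01)
E
```

```text
tool_pos: [0.5456, -0.2016, 0.024]
orientation: [180.0, 0.1, -18.3]
force: [0.2, -0.3, 0.4]
clock: 28.6
tool_pos: [0.5461, -0.2029, 0.026]
orientation: [-180.0, -0.0, -18.4]
force: [-1.0, 0.5, 1.7]
opening: 0.0122
gripper_force: 30.0
clock: 29.0
tool_pos: [0.5477, -0.2032, 0.1238]
orientation: [-179.9, -0.3, -18.4]
force: [0.2, -0.2, -0.2]
opening: 0.0119
gripper_force: 30.0
from [ 547.7 -203.2  123.8  -18.4]
[-0.34, -0.83, 0.01] -0.054 rows 2 -> [ 542. -114.  123.  -14.]
[-0.28, -0.85, 0.01] -0.054 rows 2 -> [534. -24. 122.  -9.]
[-0.2, -0.87, 0.01] -0.054 rows 2 -> [528.  65. 121.  -4.]
[-0.12, -0.88, 0.01] -0.053 rows 2 -> [521. 153. 120.   1.]
```

```bash
cat > held.py <<'E'
from h import *
s=snap('wrist'); o=ctrl.get_obs(); p=np.array(o['tool_pos'])*1000; print('tcp',p.round(1),o['orientation'].round(2),o['opening'])
I=s['color'].astype(int); red=(I[...,0]>1.8*I[...,1])&(I[...,0]>45)
v=240
while red[v-1,313:318].any(): v-=1
uu=np.nonzero(red[v+8:v+25,290:345]); tip=(ray(s,[[315,v]],(p[2]-25.3)/1000)*1000)[0]
print('tip row',v,tip.round(1),'offset bar-TCP along tool x',round(tip[0]-31.75-p[0],1))
bars(s,.0187,(80,0,420,290))
sat=I.max(2)-I.min(2); wh=(sat<40)&(I.min(2)>90)
for u in (200,260,300,330):
    w=np.nonzero(wh[:80,u])[0]
    if len(w): print('edge',u,w[0],(ray(s,[[u,w[0]]],.014)*1000).round(1))
E
python3 -m creep '[{"grip":1,"delta_pos":[-0.17,-0.42,0],"rotation":[0,0,-0.027]},{"grip":1,"delta_pos":[-0.34,-0.83,0.01],"rotation":[0,0,-0.054]}]' | tail -2
python3 -m creep '[{"grip":1,"delta_pos":[-0.14,-0.42,0],"rotation":[0,0,-0.027]},{"grip":1,"delta_pos":[-0.28,-0.85,0.01],"rotation":[0,0,-0.054]}]' | tail -2
python3 -m creep '[{"grip":1,"delta_pos":[-0.1,-0.43,0],"rotation":[0,0,-0.027]},{"grip":1,"delta_pos":[-0.2,-0.87,0.01],"rotation":[0,0,-0.054]}]' | tail -2
python3 -m creep '[{"grip":1,"delta_pos":[-0.06,-0.44,0],"rotation":[0,0,-0.027]},{"grip":1,"delta_pos":[-0.12,-0.88,0.01],"rotation":[0,0,-0.053]},{"grip":1,"delta_pos":[-0.12,-0.88,0.01],"rotation":[0,0,-0.053]},{"grip":1,"delta_pos":[-0.12,-0.88,0.01],"rotation":[0,0,-0.053]},{"grip":1,"delta_pos":[-0.12,-0.88,0.01],"rotation":[0,0,-0.053]}]' |tail -2
python3 held.py
```

```text
opening: 0.0121
gripper_force: 30.0
opening: 0.0124
gripper_force: 30.0
opening: 0.012
gripper_force: 30.0
opening: 0.0124
gripper_force: 30.0
tcp [519.5 152.3 116.1] [1.7997e+02 6.0000e-02 8.8000e-01] 0.012368415777320755
tip row 205 [551.1 153.3  90.8] offset bar-TCP along tool x -0.2
[125.  79.] mean [608.8 272.6] rect [607.1 271.8] LW 62.5 17.0 yaw 1.0 box [105  27  41 107]
[188.  79.] mean [609.3 233.6] rect [608.1 233.1] LW 61.9 15.4 yaw 1.3 box [171  27  35 106]
[251.  79.] mean [610.1 194.3] rect [608.7 194.1] LW 62.0 13.4 yaw 1.2 box [237  27  27 106]
[376.  81.] mean [609.7 115.8] rect [608.2 115.9] LW 62.3 13.3 yaw 0.8 box [364  30  26 106]
[146. 211.] mean [521.9 271. ] rect [520.6 270.2] LW 64.2 16.9 yaw 0.7 box [129 168  34  88]
[258. 211.] mean [523.2 192.7] rect [521.9 192.5] LW 64.3 13.4 yaw 0.7 box [247 168  22  88]
[202. 211.] mean [522.3 231.8] rect [520.6 231.3] LW 62.9 15.2 yaw 0.8 box [188 170  29  86]
[371. 211.] mean [524.5 113.9] rect [522.9 114.1] LW 62.2 13.5 yaw 0.3 box [360 170  23  85]
[315. 250.] mean [493.5 152.3] rect [492.8 152.2] LW 71.4 19.7 yaw 0.9 box [302 205  27  91]
edge 200 0 [[654.6 223.8  14. ]]
edge 260 10 [[649.8 188.   14. ]]
edge 300 11 [[649.7 163.9  14. ]]
edge 330 11 [[650.  145.7  14. ]]
```

```bash
python3 -m creep '[{"grip":1,"delta_pos":[0.01,-0.01,0.3],"rotation":[0,0,-0.001]},{"grip":1,"delta_pos":[0.01,-0.01,0.6],"rotation":[0,0,-0.001]},{"grip":1,"delta_pos":[0.01,-0.01,0.7],"rotation":[0,0,-0.001]},{"grip":1,"delta_pos":[0.01,-0.01,0.7],"rotation":[0,0,-0.001]},{"grip":1,"delta_pos":[0.01,-0.01,0.7],"rotation":[0,0,-0.001]}]'
python3 - <<'E'
from h import *
plan([(520.7,153.4,32.5,1)],q=.005)
E
```

```text
clock: 30.65
tool_pos: [0.5214, 0.1541, 0.0473]
orientation: [-180.0, -0.0, 1.0]
force: [0.2, 0.1, 0.5]
opening: 0.0124
gripper_force: 30.0
from [521.4 154.1  47.3   1. ]
[-0.005, 0.005, 0.15] 0.0 rows 1 -> [521. 154.  32.   1.]
```

```bash
python3 -m creep '[{"grip":1,"delta_pos":[-0.005,0.005,0.05],"rotation":[0,0,0]},{"grip":1,"delta_pos":[-0.005,0.005,0.1],"rotation":[0,0,0]},{"grip":1,"delta_pos":[-0.005,0.005,0.13],"rotation":[0,0,0]},{"grip":1,"delta_pos":[-0.005,0.005,0.145],"rotation":[0,0,0]},{"grip":1,"delta_pos":[-0.005,0.005,0.145],"rotation":[0,0,0]}]'
```

```text
clock: 31.15
tool_pos: [0.5221, 0.1539, 0.0377]
orientation: [-180.0, -0.3, 1.2]
force: [-12.5, -9.3, 53.2]
opening: 0.012
gripper_force: 56.4
```

```bash
python3 -m creep '[{"grip":1,"delta_pos":[0,0,-0.1],"rotation":[0,0,0]},{"grip":1,"delta_pos":[0,0,-0.3],"rotation":[0,0,0]},{"grip":1,"delta_pos":[0,0,-0.5],"rotation":[0,0,0]},{"grip":1,"delta_pos":[0,0,-0.5],"rotation":[0,0,0]},{"grip":1,"delta_pos":[0,0,-0.5],"rotation":[0,0,0]}]'
python3 held.py; python3 -c "
from h import *
snap('wrist','w8.png')"
```

```text
clock: 31.65
tool_pos: [0.5205, 0.1542, 0.0826]
orientation: [-179.9, -0.1, 1.0]
force: [-1.3, 0.1, -1.1]
opening: 0.0122
gripper_force: 30.0
tcp [520.1 153.9  82. ] [-1.7998e+02 -1.0000e-02  1.0300e+00] 0.012072333480816707
tip row 205 [552.1 154.9  56.7] offset bar-TCP along tool x 0.2
[99. 78.] mean [608.8 272.1] rect [607.1 271.1] LW 62.3 18.0 yaw 0.8 box [ 73  18  50 124]
[171.  79.] mean [609.2 233.2] rect [607.8 232.6] LW 62.3 15.9 yaw 1.3 box [150  18  43 124]
[244.  78.] mean [610.1 194.2] rect [608.5 194. ] LW 62.3 13.7 yaw 1.3 box [228  18  32 124]
[390.  82.] mean [609.8 115.8] rect [608.2 116.1] LW 62.1 13.7 yaw 0.9 box [374  22  33 123]
[125. 230.] mean [521.7 270.6] rect [521.  269.6] LW 64.8 17.8 yaw 0.9 box [104 180  41 100]
[252. 219.] mean [530.2 192.6] rect [529.5 192.4] LW 50.7 13.5 yaw 0.7 box [239 180  27  80]
[188. 222.] mean [528.  231.6] rect [527.3 231.1] LW 47.7 15.7 yaw 1.1 box [172 185  33  75]
[382. 222.] mean [530.1 114. ] rect [529.2 114.4] LW 47.3 13.9 yaw -0.1 box [368 186  28  74]
[315. 250.] mean [510.4 154.2] rect [509.7 154.5] LW 61.2 16.8 yaw 0.9 box [301 205  28  91]
edge 200 0 [[648.5 216.1  14. ]]
edge 260 0 [[649.  185.2  14. ]]
edge 300 0 [[649.4 164.5  14. ]]
edge 330 0 [[649.7 149.   14. ]]
```

View pics/w8.png

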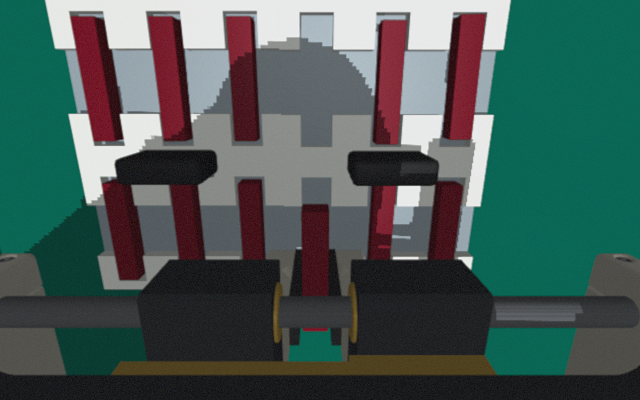

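Run:
```python
from h import *
s=snap('wrist'); g=s['color'].astype(int).sum(2)//3
for v in (140,165,185,195): print(v,g[v,292:342].tolist())
print('col',g[165:205,311].tolist())
print(ray(s,[[303,190],[331,190],[317,177],[301,140],[332,140]],.014).round(4)*1000)
cv2.imwrite('pics/w9.png',cv2.cvtColor(cv2.resize(s['color'][100:260,230:400],None,fx=3.5,fy=3.5,interpolation=cv2.INTER_CUBIC),cv2.COLOR_RGB2BGR))
```

```text
140 [141, 138, 140, 139, 138, 141, 142, 140, 115, 96, 94, 97, 96, 97, 97, 98, 99, 99, 96, 99, 95, 99, 97, 95, 99, 98, 100, 95, 97, 99, 97, 97, 94, 96, 96, 102, 93, 98, 96, 114, 133, 140, 138, 142, 139, 140, 137, 140, 139, 142]
165 [138, 139, 138, 137, 137, 138, 138, 138, 138, 139, 137, 136, 138, 139, 135, 136, 137, 138, 137, 142, 137, 138, 138, 138, 137, 138, 138, 140, 138, 142, 140, 141, 139, 137, 137, 140, 139, 136, 138, 140, 141, 139, 141, 139, 138, 138, 140, 140, 140, 140]
185 [140, 139, 139, 137, 139, 139, 136, 141, 131, 110, 94, 92, 94, 93, 89, 93, 93, 96, 95, 93, 94, 93, 94, 94, 98, 96, 96, 94, 92, 95, 93, 93, 95, 92, 96, 97, 94, 93, 99, 127, 138, 139, 137, 138, 138, 138, 139, 138, 136, 139]
195 [138, 136, 137, 138, 136, 138, 138, 136, 130, 109, 95, 94, 93, 94, 94, 96, 94, 94, 92, 92, 96, 95, 95, 91, 91, 91, 95, 94, 93, 91, 93, 95, 93, 93, 94, 93, 91, 93, 98, 125, 134, 138, 135, 139, 138, 139, 138, 136, 136, 138]
col [142, 136, 138, 139, 135, 137, 136, 136, 141, 137, 138, 136, 108, 94, 97, 95, 94, 95, 93, 92, 93, 92, 93, 94, 90, 94, 94, 94, 95, 93, 92, 90, 97, 93, 95, 92, 95, 94, 79, 49]
[[547.7 161.5  14. ]
 [548.  144.8  14. ]
 [555.8 153.3  14. ]
 [577.3 162.9  14. ]
 [577.6 145.1  14. ]]
```

View pics/w9.png

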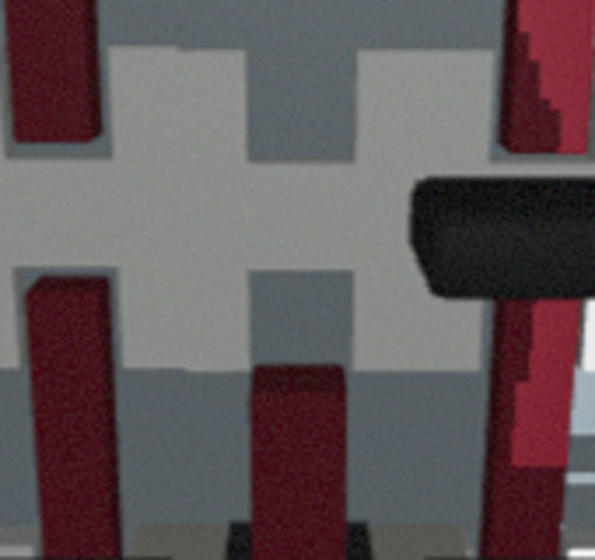

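```bash
python3 -m creep '[{"grip":1,"delta_pos":[0,0.01,0.2],"rotation":[0,0,0]},{"grip":1,"delta_pos":[0,0.01,0.38],"rotation":[0,0,0]},{"grip":1,"delta_pos":[0,0.01,0.38],"rotation":[0,0,0]},{"grip":1,"delta_pos":[0,0.01,0.38],"rotation":[0,0,0]}]'
python3 - <<'E'
from h import *
s=snap('wrist'); I=s['color']; print(ctrl.get_obs()['tool_pos'])
cv2.imwrite('pics/w10.png',cv2.cvtColor(cv2.resize(I[110:350,225:405],None,fx=2.5,fy=2.5,interpolation=cv2.INTER_CUBIC),cv2.COLOR_RGB2BGR))
g=I.astype(int).sum(2)//3
for v in (195,200,212,220): print(v,g[v,285:347].tolist())
print('col',g[165:225,315].tolist())
E
```

```text
clock: 32.2
tool_pos: [0.52, 0.1526, 0.0435]
orientation: [179.9, 0.1, 1.1]
force: [-0.0, -0.5, 0.7]
opening: 0.0118
gripper_force: 30.0
[0.52047306 0.15296865 0.04416949]
195 [139, 138, 137, 137, 136, 138, 138, 138, 137, 138, 116, 101, 95, 92, 94, 93, 94, 94, 94, 96, 97, 97, 95, 94, 93, 96, 96, 94, 96, 97, 96, 94, 96, 95, 93, 96, 92, 96, 94, 96, 96, 96, 95, 97, 97, 93, 97, 124, 137, 139, 139, 138, 139, 137, 137, 141, 138, 137, 137, 138, 140, 139]
200 [134, 135, 139, 137, 137, 137, 136, 136, 137, 134, 118, 99, 92, 95, 93, 93, 93, 95, 92, 91, 94, 94, 91, 90, 95, 94, 95, 95, 93, 93, 92, 95, 96, 94, 91, 95, 94, 93, 94, 93, 93, 96, 93, 93, 95, 89, 99, 124, 137, 136, 139, 136, 136, 136, 139, 138, 137, 138, 138, 138, 140, 137]
212 [135, 137, 135, 136, 138, 138, 134, 137, 138, 138, 119, 102, 90, 88, 92, 85, 63, 35, 38, 33, 28, 34, 33, 38, 37, 41, 32, 31, 29, 40, 31, 39, 32, 33, 31, 34, 37, 30, 34, 35, 36, 36, 36, 43, 81, 92, 105, 125, 136, 139, 140, 139, 137, 138, 137, 135, 138, 136, 138, 136, 138, 135]
220 [135, 134, 135, 137, 136, 135, 137, 139, 136, 140, 125, 103, 95, 94, 93, 84, 59, 39, 36, 40, 44, 39, 36, 41, 40, 36, 33, 44, 39, 40, 39, 35, 40, 41, 41, 36, 35, 37, 33, 38, 34, 35, 39, 47, 79, 93, 109, 130, 137, 136, 138, 138, 136, 136, 139, 134, 134, 137, 138, 138, 138, 137]
col [138, 141, 138, 138, 139, 138, 140, 140, 139, 137, 137, 140, 138, 137, 139, 138, 136, 140, 136, 137, 138, 139, 138, 136, 136, 138, 140, 141, 139, 112, 96, 94, 94, 94, 93, 92, 94, 96, 82, 50, 31, 20, 35, 31, 24, 24, 24, 31, 39, 38, 40, 41, 39, 37, 33, 39, 41, 40, 33, 44]
```

View pics/w10.png

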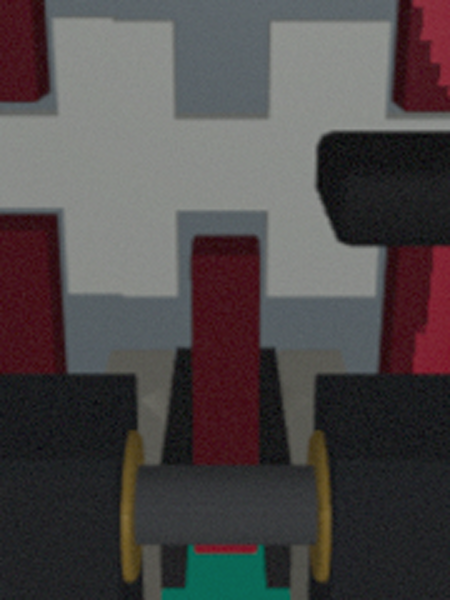

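Run:
```python
from h import *
s=snap('wrist'); o=ctrl.get_obs(); p=np.array(o['tool_pos'])*1000; print(p)
for z in (16,18,20,22): print(z,(ray(s,[[315,204]],z/1000)*1000).round(1),(ray(s,[[315,204+6]],(z+12.7)/1000)*1000).round(1))
print((ray(s,[[315,194]],.014)*1000).round(1))
for z in (16,18,20,22,24,26,28,30): print('rear top/bot edge row330 z',z,(ray(s,[[315,330.5]],z/1000)*1000).round(1))
for v in range(200,216): print(v,s['color'][v,315].tolist(),end=' ')
print()
for v in range(322,338): print(v,s['color'][v,315].tolist(),end=' ')
```

```text
[520.74071599 153.1591092   44.55755204]
16 [[551.9 153.7  16. ]] [[552.9 153.7  28.7]]
18 [[552.5 153.7  18. ]] [[553.6 153.7  30.7]]
20 [[553.1 153.7  20. ]] [[554.2 153.7  32.7]]
22 [[553.7 153.7  22. ]] [[554.9 153.7  34.7]]
[[556.4 153.8  14. ]]
rear top/bot edge row330 z 16 [[478.9 152.3  16. ]]
rear top/bot edge row330 z 18 [[480.4 152.3  18. ]]
rear top/bot edge row330 z 20 [[481.9 152.4  20. ]]
rear top/bot edge row330 z 22 [[483.4 152.4  22. ]]
rear top/bot edge row330 z 24 [[484.9 152.4  24. ]]
rear top/bot edge row330 z 26 [[486.4 152.4  26. ]]
rear top/bot edge row330 z 28 [[488.  152.5  28. ]]
rear top/bot edge row330 z 30 [[489.5 152.5  30. ]]
200 [85, 94, 98] 201 [87, 96, 98] 202 [90, 96, 99] 203 [82, 83, 88] 204 [58, 42, 48] 205 [52, 20, 30] 206 [49, 13, 18] 207 [49, 11, 23] 208 [50, 15, 21] 209 [46, 14, 16] 210 [49, 13, 22] 211 [45, 9, 8] 212 [65, 25, 30] 213 [67, 16, 28] 214 [68, 17, 27] 215 [66, 16, 26] 
322 [57, 57, 58] 323 [60, 60, 62] 324 [57, 57, 60] 325 [51, 54, 55] 326 [53, 55, 56] 327 [66, 46, 54] 328 [109, 30, 39] 329 [117, 19, 35] 330 [118, 31, 40] 331 [71, 76, 65] 332 [18, 100, 83] 333 [9, 104, 88] 334 [10, 103, 84] 335 [10, 101, 85] 336 [10, 102, 85] 337 [10, 105, 86]
```

```bash
python3 - <<'E'
from h import *
s=snap('wrist'); o=ctrl.get_obs(); p=np.array(o['tool_pos'])*1000; print(p)
I=s['color'].astype(float); 
def edges(v,a=285,b=347):
    r=I[v,a:b,1]; d=np.abs(np.diff(r)); 
    # subpixel half-level crossing of green channel around bar (bar G<25, surroundings >80)
    t=50; i=np.nonzero(r<t)[0]; l,h=i[0],i[-1]
    return a+l-(t-r[l])/(r[l-1]-r[l]), a+h+(t-r[h])/(r[h+1]-r[h])
for v in (214,218,222,226): 
    l,h=edges(v); print(v,round(l,2),round(h,2),'w',round(h-l,2))
    for z in (24,26,28,30,32):
        q=ray(s,[[l,v],[h,v]],z/1000)*1000; print('   z',z,'W',round(q[0,1]-q[1,1],2))
E
python3 -m creep '[{"grip":1,"delta_pos":[0.005,-0.005,0.02],"rotation":[0,0,0]},{"grip":1,"delta_pos":[0.005,-0.005,0.03],"rotation":[0,0,0]},{"grip":1,"delta_pos":[0.005,-0.005,0.03],"rotation":[0,0,0]}]' | sed -n 2,6p
python3 -m creep '[{"grip":1,"delta_pos":[0,0,0.01],"rotation":[0,0,0]},{"grip":1,"delta_pos":[0,0,0.02],"rotation":[0,0,0]}]' | sed -n 2,6p
```

```text
[520.78902721 153.22506462  44.74127668]
214 301.08 328.46 w 27.38
   z 24 W 12.87
   z 26 W 12.71
   z 28 W 12.54
   z 30 W 12.38
   z 32 W 12.21
218 301.18 328.4 w 27.21
   z 24 W 12.84
   z 26 W 12.68
   z 28 W 12.51
   z 30 W 12.35
   z 32 W 12.18
222 301.37 328.41 w 27.04
   z 24 W 12.81
   z 26 W 12.64
   z 28 W 12.48
   z 30 W 12.31
   z 32 W 12.15
226 301.4 328.43 w 27.03
   z 24 W 12.85
   z 26 W 12.68
   z 28 W 12.52
   z 30 W 12.35
   z 32 W 12.19
tool_pos: [0.5208, 0.1535, 0.0412]
orientation: [-180.0, -0.0, 1.0]
force: [0.7, -0.3, -0.4]
opening: 0.0127
gripper_force: 30.0
tool_pos: [0.5209, 0.1535, 0.0391]
orientation: [-180.0, -0.0, 1.0]
force: [0.1, -0.2, 2.8]
opening: 0.0127
gripper_force: 31.2
```

```bash
python3 -m creep '[{"grip":1,"delta_pos":[0,0,0.01],"rotation":[0,0,0]},{"grip":0.8,"delta_pos":[0,0,0.01],"rotation":[0,0,0]},{"grip":0.8,"delta_pos":[0,0,0.01],"rotation":[0,0,0]},{"grip":0.8,"delta_pos":[0,0,-0.15],"rotation":[0,0,0]},{"grip":0.8,"delta_pos":[0,0,-0.4],"rotation":[0,0,0]}]'
python3 -m creep '[{"grip":0.5,"delta_pos":[0,0,-0.4],"rotation":[0,0,0]},{"grip":0.5,"delta_pos":[0,0,-0.5],"rotation":[0,0,0]},{"grip":0.5,"delta_pos":[0,0,-0.5],"rotation":[0,0,0]}]'
python3 - <<'E'
from h import *
s=snap('wrist','w11.png'); bars(s,.0187,(190,0,420,290))
plan([(580,80,120,-30),(667,-112,120,-101.4)])
E
```

```text
clock: 33.35
tool_pos: [0.5198, 0.1525, 0.0781]
orientation: [179.9, 0.2, 1.0]
force: [0.0, 0.3, 0.2]
opening: 0.0176
gripper_force: 0.0
clock: 33.65
tool_pos: [0.5219, 0.1541, 0.1311]
orientation: [-179.9, -0.2, 1.1]
force: [0.8, 0.3, -0.9]
opening: 0.0361
gripper_force: 0.0
[200.  86.] mean [608.8 233.5] rect [607.7 233.1] LW 62.4 15.0 yaw 1.3 box [185  37  31  99]
[258.  86.] mean [609.5 194.2] rect [608.2 194.1] LW 61.8 13.1 yaw 1.1 box [247  38  23  98]
[375.  88.] mean [609.4 115.8] rect [608.3 115.9] LW 61.9 13.1 yaw 0.7 box [363  40  25  98]
[264. 208.] mean [523.3 192.6] rect [521.9 192.5] LW 64.2 13.2 yaw 0.7 box [254 168  20  83]
[317. 209.] mean [523.6 153.2] rect [522.6 153.1] LW 64.2 11.7 yaw 0.9 box [309 168  17  83]
[211. 209.] mean [521.8 231.7] rect [520.4 231.3] LW 62.7 14.7 yaw 0.9 box [199 170  26  81]
[369. 209.] mean [523.9 114. ] rect [522.7 114.1] LW 61.2 13.3 yaw 0.5 box [360 171  21  79]
from [521.  153.6 129.6   1. ]
[0.58, 0.75, 0.1] 0.345 rows 4 -> [580.  80. 120. -30.]
[0.57, 0.41, -0.0] 0.264 rows 3 -> [609.  16. 120. -54.]
[0.69, 0.14, -0.0] 0.265 rows 3 -> [639. -48. 120. -78.]
[0.68, -0.14, -0.0] 0.264 rows 3 -> [ 667. -112.  120. -101.]
```

View pics/w11.png

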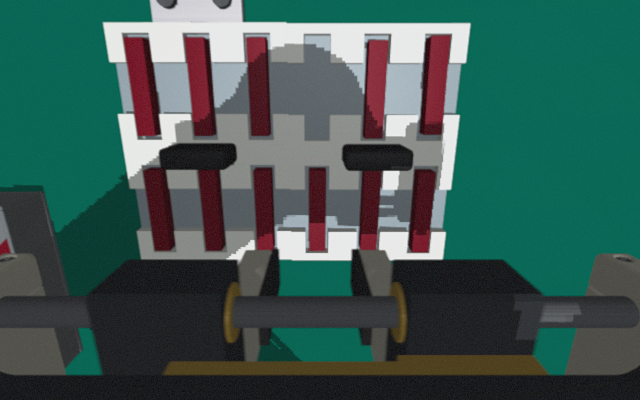

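```bash
python3 -m creep '[{"grip":0.5,"delta_pos":[0.15,0.19,0.02],"rotation":[0,0,0.09]},{"grip":0.5,"delta_pos":[0.3,0.38,0.05],"rotation":[0,0,0.18]},{"grip":0.5,"delta_pos":[0.45,0.57,0.08],"rotation":[0,0,0.26]},{"grip":0.5,"delta_pos":[0.58,0.75,0.1],"rotation":[0,0,0.345]}]' | tail -2
python3 -m creep '[{"grip":0.5,"delta_pos":[0.19,0.13,0],"rotation":[0,0,0.09]},{"grip":0.5,"delta_pos":[0.38,0.27,0],"rotation":[0,0,0.18]},{"grip":0.5,"delta_pos":[0.57,0.41,0],"rotation":[0,0,0.264]}]' | tail -2
python3 -m creep '[{"grip":0.5,"delta_pos":[0.23,0.05,0],"rotation":[0,0,0.09]},{"grip":0.5,"delta_pos":[0.46,0.1,0],"rotation":[0,0,0.18]},{"grip":0.5,"delta_pos":[0.69,0.14,0],"rotation":[0,0,0.265]}]' | tail -2
python3 -m creep '[{"grip":0.5,"delta_pos":[0.23,-0.05,0],"rotation":[0,0,0.09]},{"grip":0.5,"delta_pos":[0.46,-0.1,0],"rotation":[0,0,0.18]},{"grip":0.5,"delta_pos":[0.68,-0.14,0],"rotation":[0,0,0.264]},{"grip":0.5,"delta_pos":[0.68,-0.14,0],"rotation":[0,0,0.264]},{"grip":0.5,"delta_pos":[0.68,-0.14,0],"rotation":[0,0,0.264]}]'
python3 - <<'E'
from h import *
s=snap('wrist'); bars(s,.0127)
s=snap('top'); bars(s,.0187,(200,150,345,250)); bars(s,.01,(345,140,500,300))
plan([(667,-112,25,-101.4)],q=.005)
E
```

```text
opening: 0.0437
gripper_force: 0.0
opening: 0.0436
gripper_force: 0.0
opening: 0.0438
gripper_force: 0.0
clock: 35.2
tool_pos: [0.6658, -0.1123, 0.117]
orientation: [179.8, -0.0, -101.4]
force: [-0.4, 0.1, -0.3]
opening: 0.0439
gripper_force: 0.0
[305.  76.] mean [ 653.9 -204.4] rect [ 654.4 -203.2] LW 62.8 12.5 yaw 70.0 box [290  25  32 105]
[311. 212.] mean [ 668.2 -113.7] rect [ 668.5 -112.4] LW 63.3 12.0 yaw 78.7 box [303 171  18  84]
[221. 188.] mean [605.9 273.6] rect [606.  273.6] LW 60.6 10.4 yaw 2.0 box [219 176   5  24]
[236. 188.] mean [605.1 233.7] rect [605.3 234. ] LW 63.0 11.4 yaw 1.0 box [234 176   6  25]
[220. 221.] mean [519. 272.] rect [517.9 271.7] LW 59.2 10.2 yaw 1.7 box [218 210   5  24]
[236. 221.] mean [518.8 232.1] rect [518.4 232.2] LW 59.0 11.3 yaw 0.2 box [233 210   6  24]
[405. 173.] mean [ 652.5 -203.6] rect [ 652.7 -203.3] LW 62.1 12.3 yaw 70.2 box [394 168  24  12]
[437. 274.] mean [ 393.8 -279.8] rect [ 393.5 -280. ] LW 62.5 12.7 yaw 41.3 box [428 264  20  22]
from [ 666.  -111.4  117.9 -101.3]
[0.005, -0.01, 0.93] 0.001 rows 2 -> [ 667. -112.   25. -101.]
```

```bash
python3 -m creep '[{"grip":0.5,"delta_pos":[-0.01,-0.015,0.45],"rotation":[0,0,0]},{"grip":0.5,"delta_pos":[-0.01,-0.015,0.75],"rotation":[0,0,0]},{"grip":0.5,"delta_pos":[-0.01,-0.015,0.93],"rotation":[0,0,0]},{"grip":0.5,"delta_pos":[-0.01,-0.015,0.93],"rotation":[0,0,0]}]' | sed -n 2,4p
python3 -m creep '[{"grip":1,"delta_pos":[0,0,0],"rotation":[0,0,0]},{"grip":1,"delta_pos":[0,0,0],"rotation":[0,0,0]},{"grip":1,"delta_pos":[0,0,0],"rotation":[0,0,0]},{"grip":1,"delta_pos":[0,0,0],"rotation":[0,0,0]},{"grip":1,"delta_pos":[0,0,0],"rotation":[0,0,0]}]'
python3 -m creep '[{"grip":1,"delta_pos":[0,0,-0.4],"rotation":[0,0,0]},{"grip":1,"delta_pos":[0,0,-0.8],"rotation":[0,0,0]},{"grip":1,"delta_pos":[0,0,-0.95],"rotation":[0,0,0]},{"grip":1,"delta_pos":[0,0,-0.95],"rotation":[0,0,0]}]'
python3 - <<'E'
from h import *
plan([(608,154.8,120,1)],q=.01)
E
```

```text
tool_pos: [0.6674, -0.1102, 0.0242]
orientation: [179.9, -0.1, -101.2]
force: [0.2, 0.1, 1.3]
clock: 36.2
tool_pos: [0.6685, -0.1111, 0.0264]
orientation: [-180.0, 0.0, -101.4]
force: [-0.5, 0.2, 1.6]
opening: 0.0124
gripper_force: 30.0
clock: 36.6
tool_pos: [0.6702, -0.1112, 0.1247]
orientation: [-179.7, 0.1, -101.4]
force: [-0.1, -0.3, 0.8]
opening: 0.0123
gripper_force: 30.0
from [ 670.2 -111.2  124.7 -101.4]
[-0.83, 0.38, 0.02] -0.379 rows 4 -> [649. -22. 123. -67.]
[-0.9, -0.15, 0.01] -0.379 rows 4 -> [628.  66. 122. -33.]
[-0.65, -0.63, 0.02] -0.379 rows 4 -> [608. 155. 120.   1.]
```

```bash
python3 -m creep '[{"grip":1,"delta_pos":[-0.21,0.1,0],"rotation":[0,0,-0.095]},{"grip":1,"delta_pos":[-0.42,0.19,0],"rotation":[0,0,-0.19]},{"grip":1,"delta_pos":[-0.63,0.29,0],"rotation":[0,0,-0.285]},{"grip":1,"delta_pos":[-0.83,0.38,0.02],"rotation":[0,0,-0.379]}]' | tail -2
python3 -m creep '[{"grip":1,"delta_pos":[-0.23,-0.04,0],"rotation":[0,0,-0.095]},{"grip":1,"delta_pos":[-0.45,-0.08,0],"rotation":[0,0,-0.19]},{"grip":1,"delta_pos":[-0.68,-0.12,0],"rotation":[0,0,-0.285]},{"grip":1,"delta_pos":[-0.9,-0.15,0.01],"rotation":[0,0,-0.379]}]' | tail -2
python3 -m creep '[{"grip":1,"delta_pos":[-0.16,-0.16,0],"rotation":[0,0,-0.095]},{"grip":1,"delta_pos":[-0.33,-0.32,0],"rotation":[0,0,-0.19]},{"grip":1,"delta_pos":[-0.49,-0.47,0],"rotation":[0,0,-0.285]},{"grip":1,"delta_pos":[-0.65,-0.63,0.02],"rotation":[0,0,-0.379]},{"grip":1,"delta_pos":[-0.65,-0.63,0.02],"rotation":[0,0,-0.379]}]' | tail -2
python3 -m creep '[{"grip":1,"delta_pos":[0,0,0.2],"rotation":[0,0,0]},{"grip":1,"delta_pos":[0,0,0.4],"rotation":[0,0,0]},{"grip":1,"delta_pos":[0,0,0.4],"rotation":[0,0,0]},{"grip":1,"delta_pos":[0,0,0.4],"rotation":[0,0,0]}]' | tail -2
python3 held.py
python3 - <<'E'
from h import *
s=snap('wrist'); g=s['color'].astype(int).sum(2)//3
for v in (40,60,70,200): print(v,g[v,280:350].tolist())
print('col',g[0:60,317].tolist())
E
```

```text
opening: 0.0125
gripper_force: 30.0
opening: 0.012
gripper_force: 30.0
opening: 0.0124
gripper_force: 30.0
opening: 0.0122
gripper_force: 30.0
tcp [607.  154.4  76.4] [179.99  -0.     0.89] 0.01250821353796347
tip row 204 [638.9 154.7  51.1] offset bar-TCP along tool x 0.2
[180. 219.] mean [618.  232.9] rect [617.6 232.9] LW 49.5 15.9 yaw 0.8 box [162 179  36  81]
[246. 219.] mean [619.  194.2] rect [618.2 194.2] LW 49.5 13.7 yaw 0.7 box [232 179  29  81]
[115. 230.] mean [610.5 271.9] rect [608.9 271.5] LW 64.5 18.2 yaw 0.4 box [ 92 180  44 103]
[380. 220.] mean [619.3 116.4] rect [618.5 116.3] LW 47.8 13.9 yaw 1.0 box [367 182  28  78]
[315. 250.] mean [599.7 154.1] rect [599.  154.3] LW 59.7 16.3 yaw 1.0 box [301 204  28  92]
40 [83, 83, 84, 85, 83, 84, 83, 83, 83, 81, 83, 83, 82, 80, 83, 84, 83, 82, 84, 83, 83, 81, 83, 84, 83, 83, 83, 103, 110, 112, 112, 112, 113, 111, 111, 110, 111, 110, 112, 112, 111, 112, 112, 111, 113, 112, 111, 113, 113, 112, 111, 111, 111, 111, 113, 111, 111, 112, 112, 113, 110, 112, 111, 112, 113, 110, 111, 112, 112, 112]
60 [68, 68, 68, 68, 68, 67, 67, 65
[... 477 characters left out ...]
68, 68, 70, 68, 68, 68, 70, 69, 68, 68, 67, 70, 66, 67, 68]
200 [227, 226, 227, 227, 227, 227, 226, 228, 225, 227, 226, 228, 227, 227, 227, 226, 226, 228, 227, 196, 163, 160, 163, 162, 160, 162, 164, 161, 161, 162, 162, 162, 163, 162, 161, 163, 161, 162, 160, 163, 163, 160, 162, 165, 162, 163, 163, 160, 163, 200, 224, 230, 227, 227, 226, 227, 227, 226, 227, 227, 226, 228, 227, 226, 226, 228, 228, 226, 227, 228]
col [112, 111, 113, 111, 112, 112, 112, 111, 112, 113, 113, 111, 113, 113, 111, 113, 111, 111, 111, 110, 111, 112, 111, 111, 111, 114, 111, 111, 114, 112, 110, 111, 112, 111, 112, 110, 112, 109, 112, 112, 110, 84, 70, 69, 70, 70, 67, 68, 68, 68, 69, 66, 69, 69, 69, 69, 68, 68, 69, 68]
```

```bash
python3 -m creep '[{"grip":1,"delta_pos":[0.02,-0.005,0.15],"rotation":[0,0,0]},{"grip":1,"delta_pos":[0.02,-0.005,0.3],"rotation":[0,0,0]},{"grip":1,"delta_pos":[0.02,-0.005,0.3],"rotation":[0,0,0]},{"grip":1,"delta_pos":[0.02,-0.005,0.3],"rotation":[0,0,0]}]'
python3 held.py | head -2
python3 - <<'E'
from h import *
s=snap('wrist'); g=s['color'].astype(int).sum(2)//3
print(g[198,285:345].tolist()); print(g[218,285:345].tolist()); print('col',g[160:225,312].tolist())
plan([(609.1,154.9,32.5,1)],q=.005)
E
```

```text
clock: 38.8
tool_pos: [0.6087, 0.1552, 0.046]
orientation: [180.0, 0.0, 0.9]
force: [-1.1, -0.1, 0.3]
opening: 0.0123
gripper_force: 30.0
tcp [609.  155.4  46.5] [-1.8e+02 -3.0e-02  9.5e-01] 0.012168058645215358
tip row 204 [641.1 155.9  21.2] offset bar-TCP along tool x 0.3
[226, 226, 225, 225, 226, 226, 226, 227, 227, 226, 226, 226, 227, 196, 159, 160, 160, 163, 160, 158, 161, 165, 161, 160, 160, 161, 162, 160, 160, 162, 162, 161, 162, 162, 162, 159, 162, 162, 162, 159, 162, 162, 162, 162, 159, 162, 162, 161, 170, 214, 227, 227, 226, 228, 227, 227, 227, 226, 227, 226]
[226, 226, 226, 226, 225, 227, 226, 225, 226, 226, 226, 227, 225, 205, 166, 140, 96, 66, 64, 68, 66, 66, 67, 64, 67, 64, 65, 67, 67, 66, 65, 65, 65, 63, 66, 68, 67, 68, 65, 70, 67, 62, 63, 75, 136, 162, 159, 157, 181, 218, 225, 226, 226, 225, 226, 227, 225, 227, 226, 226]
col [67, 66, 68, 65, 68, 68, 67, 66, 67, 69, 67, 68, 68, 68, 68, 65, 67, 107, 115, 135, 161, 165, 169, 220, 228, 228, 228, 227, 226, 226, 227, 227, 226, 228, 219, 178, 161, 161, 160, 161, 160, 161, 161, 101, 51, 49, 49, 55, 49, 45, 49, 60, 67, 71, 69, 65, 62, 67, 67, 68, 67, 66, 67, 60, 62]
from [609.2 155.5  46.7   1. ]
[-0.0, 0.005, 0.14] -0.0 rows 1 -> [609. 155.  33.   1.]
```

```bash
python3 -m creep '[{"grip":1,"delta_pos":[0,0.005,0.05],"rotation":[0,0,0]},{"grip":1,"delta_pos":[0,0.005,0.08],"rotation":[0,0,0]},{"grip":1,"delta_pos":[0,0.005,0.11],"rotation":[0,0,0]},{"grip":1,"delta_pos":[0,0.005,0.135],"rotation":[0,0,0]},{"grip":1,"delta_pos":[0,0.005,0.135],"rotation":[0,0,0]}]'
```

```text
clock: 39.4
tool_pos: [0.6092, 0.1532, 0.0335]
orientation: [179.9, -0.0, 1.0]
force: [1.3, -8.7, 6.6]
opening: 0.0125
gripper_force: 38.7
```

```bash
python3 -m creep '[{"grip":0.8,"delta_pos":[0,0.01,0],"rotation":[0,0,0]},{"grip":0.8,"delta_pos":[0,0.01,0],"rotation":[0,0,0]},{"grip":0.8,"delta_pos":[0,0.01,0],"rotation":[0,0,0]}]'
python3 -m creep '[{"grip":0.8,"delta_pos":[0,0,-0.15],"rotation":[0,0,0]},{"grip":0.8,"delta_pos":[0,0,-0.4],"rotation":[0,0,0]},{"grip":0.8,"delta_pos":[-0.4,0.3,-0.8],"rotation":[0,0,0]},{"grip":0.6,"delta_pos":[-0.44,0.3,-0.85],"rotation":[0,0,0]},{"grip":0.6,"delta_pos":[-0.44,0.3,-0.85],"rotation":[0,0,0]}]'
python3 - <<'E'
from h import *
s=snap('wrist','w12.png'); bars(s,.0187,(20,0,600,290))
E
```

```text
clock: 39.7
tool_pos: [0.6091, 0.1509, 0.0335]
orientation: [179.8, 0.0, 0.9]
force: [3.1, -15.3, 6.8]
opening: 0.017
gripper_force: 7.4
clock: 40.2
tool_pos: [0.5649, 0.1227, 0.1202]
orientation: [-179.9, -0.2, 0.9]
force: [0.7, -0.5, 1.3]
opening: 0.0282
gripper_force: 0.0
[386. 148.] mean [613.7  75.8] rect [612.4  75.7] LW 62.2 13.7 yaw 2.2 box [375 103  24  93]
[ 97. 150.] mean [609.  271.6] rect [607.7 271.1] LW 62.4 18.5 yaw 1.1 box [ 76 105  40  93]
[154. 150.] mean [609.9 232.5] rect [608.4 232.2] LW 62.3 16.5 yaw 1.1 box [136 105  36  93]
[212. 150.] mean [610.8 193.5] rect [609.4 193.5] LW 61.5 14.9 yaw 1.0 box [197 105  30  92]
[272. 149.] mean [611.6 152.5] rect [610.4 152.5] LW 62.1 12.7 yaw 0.9 box [262 104  21  93]
[327. 153.] mean [610.  115.4] rect [608.7 115.3] LW 61.8 11.5 yaw 1.1 box [319 108  18  92]
[115. 256.] mean [531.2 270.9] rect [530.4 269.5] LW 48.9 18.4 yaw -0.4 box [101 226  31  61]
[220. 243.] mean [543.2 192.1] rect [543.1 192.3] LW 26.4 14.3 yaw -1.4 box [210 226  21  34]
[274. 238.] mean [547.7 153. ] rect [547.2 153. ] LW 19.7 12.5 yaw 1.0 box [265 226  18  26]
[381. 241.] mean [546.3  74.6] rect [544.8  74.9] LW 25.4 13.3 yaw 13.3 box [371 227  20  33]
[168. 248.] mean [538.6 231.1] rect [538.5 230.9] LW 18.4 16.2 yaw 4.1 box [156 236  25  24]
[327. 266.] mean [525.6 113.7] rect [524.9 113.4] LW 49.7 11.8 yaw 0.3 box [319 236  17  61]
```

View pics/w12.png

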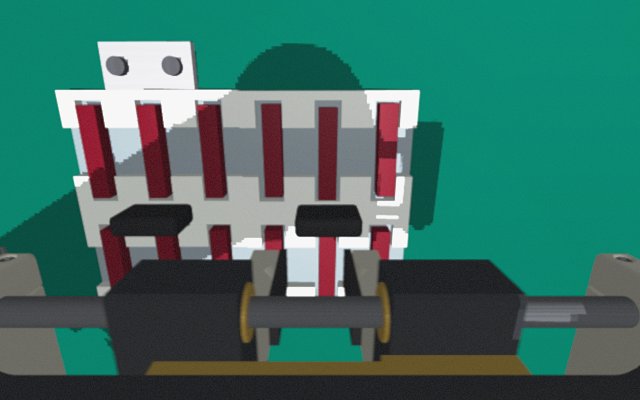

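```bash
python3 -m creep '[{"grip":0.25,"delta_pos":[0,0.08,0],"rotation":[0,0,0]},{"grip":0.25,"delta_pos":[0,0.08,0],"rotation":[0,0,0]},{"grip":0.25,"delta_pos":[0,0.08,0.2],"rotation":[0,0,0]},{"grip":0.25,"delta_pos":[0,0.08,0.2],"rotation":[0,0,0]}]'
python3 - <<'E'
from h import *
plan([(565,114,45,1)],q=.005)
E
```

```text
clock: 40.65
tool_pos: [0.5639, 0.1143, 0.0945]
orientation: [179.9, 0.3, 0.9]
force: [-0.6, -0.4, -1.3]
opening: 0.0616
gripper_force: 0.0
from [563.9 114.3  94.5   0.9]
[0.01, 0.005, 0.495] -0.001 rows 1 -> [565. 114.  45.   1.]
```

```bash
python3 -m creep '[{"grip":0.25,"delta_pos":[0.01,0,0.2],"rotation":[0,0,0]},{"grip":0.25,"delta_pos":[0.01,0,0.4],"rotation":[0,0,0]},{"grip":0.25,"delta_pos":[0.01,0,0.5],"rotation":[0,0,0]},{"grip":0.25,"delta_pos":[0.01,0,0.5],"rotation":[0,0,0]}]' | sed -n 2,5p
python3 -m creep '[{"grip":1,"delta_pos":[0,0,0],"rotation":[0,0,0]},{"grip":1,"delta_pos":[0,0,0],"rotation":[0,0,0]},{"grip":1,"delta_pos":[0,0,0],"rotation":[0,0,0]},{"grip":1,"delta_pos":[0,0,0],"rotation":[0,0,0]},{"grip":1,"delta_pos":[0,0,0],"rotation":[0,0,0]}]'
python3 -m creep '[{"grip":1,"delta_pos":[0,-0.01,0],"rotation":[0,0,0]},{"grip":1,"delta_pos":[0,-0.01,0],"rotation":[0,0,0]}]' | sed -n 2,5p
python3 -m creep '[{"grip":1,"delta_pos":[0,-0.01,0],"rotation":[0,0,0]},{"grip":1,"delta_pos":[0,-0.01,0],"rotation":[0,0,0]}]' | sed -n 2,5p
```

```text
tool_pos: [0.5655, 0.1146, 0.046]
orientation: [179.9, 0.2, 0.9]
force: [0.2, -0.5, -0.5]
opening: 0.0657
clock: 41.55
tool_pos: [0.5667, 0.1141, 0.0485]
orientation: [179.9, -0.0, 1.0]
force: [2.7, -6.9, 2.0]
opening: 0.0438
gripper_force: 30.0
tool_pos: [0.5668, 0.1143, 0.0485]
orientation: [179.9, -0.0, 1.0]
force: [4.0, -11.5, 1.6]
opening: 0.0442
tool_pos: [0.5668, 0.1144, 0.0486]
orientation: [179.8, -0.0, 1.0]
force: [4.9, -15.5, 3.4]
opening: 0.0438
```

```bash
python3 -m creep '[{"grip":1,"delta_pos":[0,0.015,0],"rotation":[0,0,0]},{"grip":0.25,"delta_pos":[0,0.015,0],"rotation":[0,0,0]},{"grip":0.25,"delta_pos":[0,0.015,0],"rotation":[0,0,0]},{"grip":0.25,"delta_pos":[0,0.015,0],"rotation":[0,0,0]},{"grip":0.25,"delta_pos":[0,0.015,0],"rotation":[0,0,0]}]' | sed -n 2,5p
python3 -m creep '[{"grip":0.25,"delta_pos":[0,0,-0.4],"rotation":[0,0,0]},{"grip":0.25,"delta_pos":[0,0,-0.9],"rotation":[0,0,0]},{"grip":0.25,"delta_pos":[0,0,-1],"rotation":[0,0,0]}]' | sed -n 2,5p
python3 -m creep '[{"grip":0.25,"delta_pos":[0,0.5,-0.1],"rotation":[0,0,0]},{"grip":0.25,"delta_pos":[0,1,-0.2],"rotation":[0,0,0]}]' | sed -n 2p
python3 -m creep '[{"grip":0.25,"delta_pos":[0,0.5,-0.1],"rotation":[0,0,0]},{"grip":0.25,"delta_pos":[0,1,-0.2],"rotation":[0,0,0]}]' | sed -n 2p
python3 -m creep '[{"grip":0.25,"delta_pos":[0,0.5,-0.1],"rotation":[0,0,0]},{"grip":0.25,"delta_pos":[0,1,-0.2],"rotation":[0,0,0]},{"grip":0.25,"delta_pos":[0,1,-0.2],"rotation":[0,0,0]},{"grip":0.25,"delta_pos":[0,1,-0.2],"rotation":[0,0,0]},{"grip":0.25,"delta_pos":[0,1,-0.2],"rotation":[0,0,0]}]' | sed -n 2p
python3 - <<'E'
from h import *
s=snap('top'); bars(s,.0187,(110,150,345,290),20)
I=s['color'][150:290,120:500]; cv2.imwrite('pics/c13.png',cv2.cvtColor(cv2.resize(I,None,fx=2.1,fy=2.1,interpolation=cv2.INTER_CUBIC),cv2.COLOR_RGB2BGR))
E
```

```text
tool_pos: [0.5663, 0.1159, 0.0477]
orientation: [-180.0, -0.0, 1.0]
force: [0.8, 0.6, -0.6]
opening: 0.0644
tool_pos: [0.5691, 0.1169, 0.1533]
orientation: [-179.8, -0.5, 1.0]
force: [0.3, -0.5, -0.5]
opening: 0.0655
tool_pos: [0.5681, 0.0179, 0.1681]
tool_pos: [0.5695, -0.0818, 0.1875]
tool_pos: [0.571, -0.1798, 0.2064]
[221. 188.] mean [605.9 273.6] rect [606.  273.6] LW 60.6 10.4 yaw 2.0 box [219 176   5  24]
[236. 188.] mean [605.3 233.7] rect [605.3 234. ] LW 63.0 11.4 yaw 1.2 box [234 176   6  25]
[252. 187.] mean [607.3 193.7] rect [607.2 193.6] LW 60.5 10.4 yaw 2.1 box [250 176   5  24]
[268. 188.] mean [607.2 151.9] rect [607.8 152.4] LW 60.4 10.3 yaw 0.1 box [266 176   5  24]
[283. 190.] mean [602.8 114.4] rect [601.8 113.5] LW 52.5 10.3 yaw 0.0 box [281 180   5  21]
[282. 220.] mean [524.1 114.4] rect [521.6 113.8] LW 61.5 5.1 yaw 0.2 box [281 209   3  25]
[220. 221.] mean [519.1 272.1] rect [517.9 271.7] LW 59.2 10.2 yaw 1.5 box [218 210   5  24]
[236. 221.] mean [519.  232.1] rect [518.4 232.2] LW 59.0 11.3 yaw 0.4 box [233 210   6  24]
[251. 222.] mean [517.8 192.2] rect [519.  192.7] LW 59.1 10.2 yaw 1.1 box [249 210   5  24]
[267. 221.] mean [520.6 152.2] rect [519.7 152. ] LW 59.0 10.2 yaw 0.9 box [265 210   5  24]
[163. 240.] mean [469.4 413.4] rect [469.3 413.5] LW 65.4 17.4 yaw -61.9 box [151 232  25  15]
[163. 248.] mean [447.5 411.1] rect [447.8 410.8] LW 43.6 11.7 yaw -75.1 box [155 245  18   8]
[166. 258.] mean [422.5 402.6] rect [423.  401.7] LW 60.9 11.4 yaw -55.8 box [155 250  22  17]
```

View pics/c13.png

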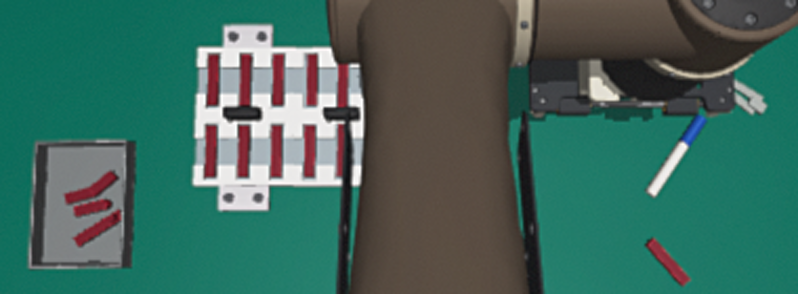

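```bash
python3 -c "
from plant import ctrl
print(ctrl.close_job())"
```

```text
the job is handed in; nothing more can be done
None
```

The job is handed in but returned no verdict. By my camera checks all six pockets hold sound bars, the three rejects are in the scrap box, and the tray is flush with the clamped one. The bar in pocket 3 sits about 2 mm off centre, within the 4 mm limit. The caliper, marker and tweezers were not touched.

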